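# Lay a breakfast tray: egg in its cup on the plate, teaspoon at the right, salt behind

### The arm

A 6-joint arm with a two-finger parallel gripper is mounted at the origin on a cart in front of the work surface, level with it; the furniture and walls round the work are solid. World frame = base frame: x ahead of the robot, y to its left, z up, the work surface at z = 0. Lengths are in m, angles in rad, forces in N, time in s.
With the tool pointing down it reaches from about 0.325 to 0.775 m from the base axis. Payload 5.5 kg.
Tool frame: the origin (TCP) lies midway between the tips of the shut fingers; the grasp point (between the pads) lies 19 mm behind it; z points along the fingers, y is the line along which they close (so a half turn about z gives the same grasp; the last joint's range is limited). The gripper opens to 85 mm and grips with 20 to 120 N. Pads are 22 mm wide; open, the fingers measure 114 mm over their backs; the gripper's body (76 mm by 85 mm) begins 54 mm behind the grasp point. The pads swing forward as they close: fully open they stand 13 mm farther back than shut.
Start: joints at [-1.302, 0.091, 1.231, -0, 1.82, -0.057], TCP at [0.192, -0.568, 0.198] pointing down, gripper open.
Joint ranges: [-2.87, 2.87], [-0.86, 2.18], [0.17, 2.46], [-1.51, 4.65], [0.06, 2.69], [-2.65, 2.65]. Speed limits (rad/s): [2.57, 2.57, 3.01, 3.14, 3.14, 3.14].

### API

Orientations are given as a 3x3 rotation matrix whose columns are the frame's x, y, z axes.
In Python, from station import * gives the robot as it stands.
- The arm moves only by the shell command python3 -m creep 'ROWS' [FORCE]. ROWS is JSON, a list of rows, each an object of numbers: "dx", "dy", "dz": the shift along the tool's x, y, z in cm; "yaw": the turn about the tool's z in degrees; "grip": the finger opening in cm, from 0 to 8.54. In form: [{"dx": .., "dy": .., "dz": .., "yaw": .., "grip": ..}, ...]. A call has 1 to 20 rows; each row shifts and turns the commanded pose from where the row before left it, along the tool's axes as they then stand; what a row does not reach is not made up. A row lasts 1/10 s, in which the tool goes at most 50 mm and 8.59 degrees, less where a joint would pass 70% of its speed; a pose out of reach is approached as far as the arm can. A call with a gripper value outside its range is refused whole. The fingers move at their own pace and stop on an object; FORCE is the grip in N (left out, the last holds). Time passes only in rows, so rows that do not move let the fingers close. It gives the time, the measured TCP pose, the force, the opening and the grip force at its end, in the units of the state.
- state(): the state, without advancing time (a new reading comes with each control period).
- read_camera(name): name is "scene" or "top" or "wrist"; returns (picture, depth): 400x640x3 uint8, red, green, blue; 400x640 float32, m along the optical axis (not along the pixel's ray), 0 where there is no reading.
- camera_model(name): a dict with "fov_y" (degrees; the focal length in pixels is half the picture's height over the tangent of half this angle, whatever the lens; pixels are square), "cx", "cy" (the principal point, pixels), "k1" (the pictures are not rectified: a ray, as slopes to the right and down, at radius r is drawn at 1 + k1 r^2 times it, then the intrinsics apply), "cam_to_world" (4x4, takes a point from camera to world coordinates); the wrist camera has in their place "T_tool_cam" (4x4, takes a point from camera to tool coordinates, whose origin is the TCP and whose axes are the flange's). Camera axes: x right, y down, z forward; pixel columns grow to the right and rows downward; lengths in m; the calibration is good to about 2 mm. A picture is of the moment at which its call begins: read the wrist's pose just before it. camera_model takes no time and is no camera call.
- close_job(): hands the job in; it is judged then, once.
Trained networks look in the newest picture that a camera, given by its name, has taken for a name from the list of things; names that differ only in an ending like _2 or _b are one class to them, and where a whole thing is asked for, a point or a joint stands for the part that bears it (a point fixed in the world has none). Each returns a list of dicts, best first, with "score" (0 to 1); they miss things now and then, are a little off and sometimes report something else, mostly with a low value. They report only what shows in the picture. A call takes as long as a camera call.
- trace(name, camera): "mask" (400x640 bool, what is visible of it) and "extent" ([centre column, centre row, width, height] in pixels, round what is visible of it).
The state is a dict: "time": time; "q": joint angles; "dq": joint speeds; "joint_efforts": joint torques, N m; "tool_pos": TCP position; "ee_rot": TCP orientation; "ft_force": force on the tool from outside, world axes, zero at the start; "torque": the same for the moment, N m; "finger_gap": finger opening in m; "gripper_force": force on a finger pad.
Only numpy, scipy, OpenCV 4.12 (cv2) and the standard library are available. Lean on these libraries where they do the work, as an engineer would, in place of code of your own. Each camera call takes 0.05 s, during which the arm holds its last target. There are 200 camera calls.

### The job

Lay the breakfast tray for one. Stand the egg cup in the middle of the plate and seat the egg in it upright, blunt end down as it stands in the rack; lay the teaspoon flat on the tray midway between the plate and the tray's right-hand rim, level with the plate's middle, parallel to that rim and with its handle towards you; and stand the salt shaker on the tray straight behind the plate, midway between the plate and the far rim. Leave the plate where it is, and do not move the pepper mill or the large spoon.

Things in the scene. Friction and masses are not known exactly. Their poses are not given: they have to be found in the camera images.
- tray: Light wooden tray, fixed, 290 mm (x) by 300 mm (y). Origin: centre of its underside; +x points to its far rim, +y left as seen by the robot, within 0.25 rad. Floor 8 mm high; rim 10 mm thick, 24 mm high; dark bar handles on the left and right rims, 47 mm high. Places in its frame, mm: plate x -25, y 45; teaspoon about x -25, y -83; salt shaker about x 92, y 45.
- plate: White round side plate, 150 mm across, 14 mm high, loose, standing on the tray. Origin: centre of its underside; its flat middle lies 5 mm above that (13 mm above the worktop).
- egg_rack: Brown wooden egg rack, fixed, 122 mm (x) by 126 mm (y), beside the tray at its left or right. Origin: centre of its underside. Board top 28 mm, two side edges 30 mm above the worktop; four round holes of 37 mm at x, y = +-28 mm, one of them holding the egg.
- egg: Brown hen's egg, 60 g, blunt end down in a hole of the rack: 58 mm long, 44 mm thick at its thickest, 22 mm above the blunt end. Origin: blunt end, on the axis; z to the pointed end. In the rack its origin is 18 mm above the worktop; seated in the cup it is 38 mm above the cup's underside, so the thickest part is 10 mm above the cup's rim.
- egg_cup: White egg cup, 90 g, round, 50 mm high; foot 41 mm across, thin stem, bowl 46 mm across on the outside over its top 14 mm; mouth 39 mm wide, bowl about 22 mm deep. Origin: centre of its underside, z up.
- teaspoon: The smaller steel spoon, 20 g, 130 mm long, 26 mm wide, 11 mm high, lying flat, bowl up. Origin: middle of its length, on the underside; +x points along it to the bowl. Solid as the convex hull of the spoon: 15 to 22 mm wide at its middle, where the fingertips can grip across it, close to the surface.
- salt_shaker: Salt shaker with a grey domed top, 70 to 140 g, 90 mm high, body 44 mm across up to 66 mm high, top 34 mm across. Origin: centre of its underside, z up.
- pepper_mill: Bystander: dark wooden pepper mill, 58 mm across, 170 mm high, loose. Origin: centre of its underside. Not to be moved.
- dessert_spoon: Bystander: the larger steel spoon, 188 mm long, 38 mm wide, 15 mm high, loose, lying in front of the rack. Origin: middle of its length, on its underside. Not to be moved.

How it is judged:
By the outcome, as a careful person would: the job done as asked, in the order asked, and still so for the second after the job is handed in, with the robot touching nothing.
It also fails if it takes over 128 s, if anything falls off the work surface, if the arm or the gripper's body presses on something with over 40 N, if the wrist force passes 120 N, or if a joint passes its speed limit or range.

## Working session

There is one attempt and no reset: what is moved stays moved. The work goes in short steps, Python scripts to look and compute and a shell command to move; the robot and the scene stay as the last step left them, time stands still between calls to the robot, and variables do not carry over. Pictures are saved under pics/ and viewed, at most 16 in all, crops included, and the job is handed in when it is done.

```bash
mkdir -p pics; ls
cat > h.py <<'E'
from station import *
import numpy as np, cv2
def cam(name):
    s=state(); img,d=read_camera(name); m=camera_model(name)
    if name=="wrist":
        T=np.eye(4);T[:3,:3]=np.array(s["ee_rot"]);T[:3,3]=s["tool_pos"];M=T@np.array(m["T_tool_cam"])
    else: M=np.array(m["cam_to_world"])
    return img,d,m,M
def cloud(d,m,M):
    f=200/np.tan(np.radians(m["fov_y"])/2)
    v,u=np.mgrid[0:400,0:640]
    K=np.array([[f,0,m["cx"]],[0,f,m["cy"]],[0,0,1.]])
    p=cv2.undistortPoints(np.stack([u,v],-1).reshape(-1,1,2).astype(np.float64),K,np.array([m["k1"],0,0,0.])).reshape(400,640,2)
    P=np.dstack([p[...,0]*d,p[...,1]*d,d])
    W=P@M[:3,:3].T+M[:3,3]; W[d==0]=np.nan
    return W
E
python3 - <<'E'
from h import *
for c in("top","scene"):
    img,d,m,M=cam(c); cv2.imwrite(f"pics/{c}0.png",img[...,::-1]); W=cloud(d,m,M); np.save(c+"W.npy",W)
    print(c,m["fov_y"],m["k1"],M[:3,3].round(3))
    for n in "tray plate egg_rack egg egg_cup teaspoon salt_shaker pepper_mill dessert_spoon".split():
        for r in trace(n,c)[:2]:
            w=W[r["mask"]]; w=w[~np.isnan(w[:,0])]
            if len(w)<5: print(n,"few");continue
            z9=np.percentile(w[:,2],95); t=w[w[:,2]>z9-.006]
            print(n,round(r["score"],2),np.round(r["extent"]),"med",np.median(w,0).round(3),"lo",np.percentile(w,2,0).round(3),"hi",np.percentile(w,98,0).round(3),"top",t.mean(0).round(3))
E
```

```text
pics
top 56.546446925163615 -0.0788062880454635 [0.284 0.017 0.956]
tray 0.8 [234. 171. 129. 128.] med [0.548 0.208 0.008] lo [0.38  0.08  0.004] hi [0.68  0.387 0.043] top [0.524 0.241 0.026]
tray 0.17 [361. 156.  19.  19.] med [ 0.567 -0.097  0.032] lo [ 0.545 -0.117  0.003] hi [ 0.586 -0.077  0.052] top [ 0.559 -0.092  0.049]
plate 0.72 [219. 181.  59.  58.] med [0.499 0.275 0.014] lo [0.433 0.208 0.009] hi [0.564 0.341 0.022] top [0.5   0.275 0.018]
egg_rack 0.58 [408. 176.  50.  54.] med [ 0.513 -0.22   0.028] lo [ 0.453 -0.287  0.   ] hi [ 0.568 -0.164  0.032] top [ 0.511 -0.223  0.029]
egg_rack 0.55 [426. 188.  21.  18.] med [ 0.478 -0.247  0.065] lo [ 0.463 -0.269  0.04 ] hi [ 0.5   -0.232  0.076] top [ 0.483 -0.253  0.073]
egg 0.57 [422. 187.  23.  19.] med [ 0.478 -0.247  0.063] lo [ 0.462 -0.269  0.03 ] hi [ 0.5   -0.232  0.076] top [ 0.482 -0.253  0.073]
egg_cup 0.53 [360. 156.  23.  19.] med [ 0.567 -0.1    0.033] lo [ 0.545 -0.12   0.001] hi [ 0.587 -0.077  0.052] top [ 0.565 -0.099  0.049]
teaspoon 0.8 [425. 222.  47.  11.] med [ 0.393 -0.237  0.005] lo [ 0.379 -0.327 
[... 1815 characters left out ...]
55 [424. 226.  20.  19.] med [ 0.467 -0.258  0.055] lo [ 0.459 -0.274  0.032] hi [ 0.484 -0.236  0.073] top [ 0.474 -0.257  0.07 ]
salt_shaker 0.88 [474. 223.  18.  40.] med [ 0.543 -0.364  0.048] lo [ 0.534 -0.382  0.005] hi [ 0.559 -0.345  0.088] top [ 0.552 -0.362  0.085]
salt_shaker 0.29 [274. 185. 126.  64.] med [0.562 0.165 0.008] lo [0.364 0.064 0.   ] hi [0.689 0.35  0.042] top [0.528 0.16  0.031]
pepper_mill 0.62 [361. 210.  24.  68.] med [ 0.413 -0.111  0.077] lo [ 0.403 -0.131  0.002] hi [ 0.441 -0.082  0.159] top [ 0.425 -0.105  0.156]
dessert_spoon 0.91 [383. 266.  68.  34.] med [ 0.331 -0.159  0.005] lo [ 0.317 -0.296 -0.001] hi [ 0.353 -0.118  0.013] top [ 0.334 -0.181  0.009]
```

```bash
python3 - <<'E'
import cv2
a=cv2.imread("pics/top0.png")[90:270,150:490]
cv2.imwrite("pics/top0c.png",cv2.resize(a,(800,424),interpolation=cv2.INTER_CUBIC))
E
python3 - <<'E'
from h import *
from scipy.optimize import least_squares
W=np.load("topW.npy"); 
P=W.reshape(-1,3);P=P[~np.isnan(P[:,0])]
# tray rim/handles
t=P[(P[:,1]>0.03)&(P[:,1]<.45)&(P[:,0]>.33)&(P[:,0]<.72)&(P[:,2]>.014)]
rim=t[(t[:,2]>.0195)]
r=cv2.minAreaRect((rim[:,:2]*1000).astype(np.float32)); print("rim rect",r)
hd=rim[rim[:,2]>.035]
for s in(1,-1):
    q=hd[(hd[:,1]-.22)*s>0]; print("handle",len(q),q.mean(0).round(4))
def circ(q):
    f=lambda p:np.hypot(q[:,0]-p[0],q[:,1]-p[1])-p[2]
    return least_squares(f,[*q[:,:2].mean(0),.07],loss="soft_l1",f_scale=.003).x.round(4)
pl=trace("plate","scene") and None
img,d,m,M=cam("top");W=cloud(d,m,M);
r=trace("plate","top")[0]["mask"]
q=W[r];q=q[~np.isnan(q[:,0])]
c=cv2.minEnclosingCircle((q[:,:2]*1000).astype(np.float32));print("plate",c, circ(q[q[:,2]>.0165]))
for n in("teaspoon","dessert_spoon"):
    q=W[trace(n,"top")[0]["mask"]];q=q[~np.isnan(q[:,0])];print(n,cv2.minAreaRect((q[:,:2]*1000).astype(np.float32)))
E
```

```text
rim rect ((561.4700317382812, 197.23097229003906), (336.5406799316406, 384.599609375), 11.126782417297363)
handle 148 [0.5305 0.3588 0.0452]
handle 177 [0.6027 0.079  0.0458]
plate ((499.95672607421875, 276.24139404296875), 77.48773956298828) [0.4978 0.2736 0.0677]
teaspoon ((388.89208984375, -264.44024658203125), (123.2741928100586, 24.952350616455078), 75.89702606201172)
dessert_spoon ((335.8505554199219, -208.28598022460938), (186.39749145507812, 35.81281280517578), 89.42963409423828)
```

View pics/top0c.png

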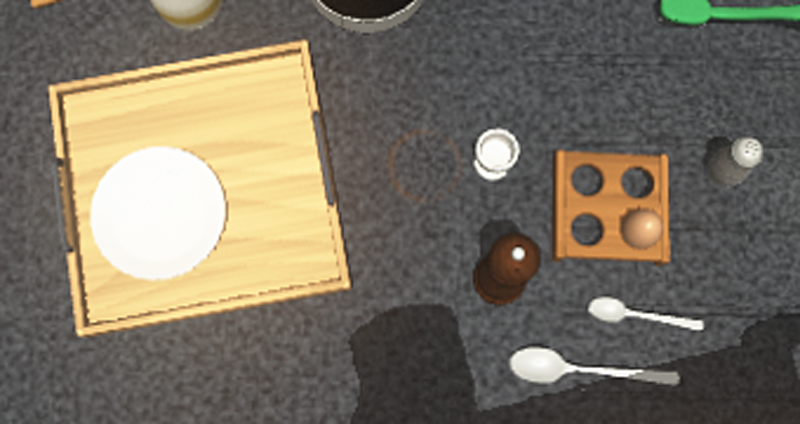

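The top view shows the tray at left, its rim corners at crop (52,88), (305,43), (348,287), (80,333) and a yaw of about 0.17. The plate is at (158,213), the cup at (497,152) and the mill at (512,260). The egg is in the near-right hole at (641,228), the salt at (742,155), and both spoon bowls point left. I'll fit the tray more tightly, then go.

Run:
```python
from h import *
from scipy.optimize import least_squares
W=np.load("topW.npy");s=2.353
img=cv2.imread("pics/top0.png")
m=camera_model("top");M=np.array(m["cam_to_world"]);f=200/np.tan(np.radians(m["fov_y"])/2);K=np.array([[f,0,m["cx"]],[0,f,m["cy"]],[0,0,1.]])
def ray(u,v,z):
    p=cv2.undistortPoints(np.array([[[u,v]]],float),K,np.array([m["k1"],0,0,0.]))[0,0]
    dvec=M[:3,:3]@[p[0],p[1],1]; return (M[:3,3]+dvec*(z-M[2,3])/dvec[2])[:2]
C=np.array([ray(150+a/s,90+b/s,.024) for a,b in((52,88),(305,43),(348,287),(80,333))])
print("corners",C.round(3),"mean",C.mean(0).round(4))
x=(C[0]+C[1]-C[2]-C[3])/2;y=(C[0]+C[3]-C[1]-C[2])/2
print("len",np.hypot(*x),np.hypot(*y),"yaw",np.arctan2(x[1],x[0]),np.arctan2(-y[0],y[1]))
# refine: rim points z .02-.03 fit rectangle band centreline
P=W.reshape(-1,3);P=P[~np.isnan(P[:,0])]
c0=C.mean(0);a0=np.arctan2(-y[0],y[1])
def loc(p,q):
    c,s_=np.cos(p[2]),np.sin(p[2]);d=q[:,:2]-p[:2];return np.c_[c*d[:,0]+s_*d[:,1],-s_*d[:,0]+c*d[:,1]]
R=P[(P[:,2]>.019)&(P[:,2]<.027)]; L=loc([*c0,a0],R); R=R[(abs(L[:,0])<.155)&(abs(L[:,1])<.16)&((abs(L[:,0])>.125)|(abs(L[:,1])>.13))]
g=lambda p:(lambda L:np.minimum(abs(abs(L[:,0])-.14),abs(abs(L[:,1])-.145)))(loc(p,R))
r=least_squares(g,[*c0,a0],loss="soft_l1",f_scale=.004);p=r.x;print("fit",len(R),p.round(4),abs(r.fun).mean())
c,s_=np.cos(p[2]),np.sin(p[2])
for n,a,b in(("plate",-25,45),("spoon",-25,-83),("salt",92,45)): print(n,(p[0]+(c*a-s_*b)/1000).round(4),(p[1]+(s_*a+c*b)/1000).round(4))
for n in("egg_cup","salt_shaker","egg"):pass
# tops
def top(lo,hi,cx,cy,rad):
    q=P[(P[:,2]>lo)&(P[:,2]<hi)&(np.hypot(P[:,0]-cx,P[:,1]-cy)<rad)];return len(q),q.mean(0).round(4),((q.max(0)+q.min(0))/2).round(4),np.ptp(q,0).round(4)
print("cup rim",top(.044,.055,.567,-.1,.035));print("salt",top(.08,.095,.56,-.36,.03));print("egg",top(.07,.08,.482,-.253,.03))
rk=P[(P[:,2]>.024)&(P[:,2]<.034)&(abs(P[:,0]-.51)<.08)&(abs(P[:,1]+.225)<.08)];print("rack",cv2.minAreaRect((rk[:,:2]*1000).astype(np.float32)))
print("state",state()["ee_rot"])
```

```text
corners [[0.639 0.402]
 [0.695 0.116]
 [0.416 0.061]
 [0.362 0.348]] mean [0.528  0.2316]
len 0.28316191503250915 0.2916300324117121 yaw 0.19440256025670827 0.19071103650277837
fit 1444 [0.5307 0.2331 0.1935] 0.0025269636984238393
plate 0.4975 0.2725
spoon 0.5221 0.1469
salt 0.6123 0.295
cup rim (78, array([ 0.5664, -0.0983,  0.0494]), array([ 0.5662, -0.0985,  0.049 ]), array([0.0429, 0.0439, 0.0098]))
salt (118, array([ 0.5588, -0.3582,  0.086 ]), array([ 0.5595, -0.3589,  0.0862]), array([0.0311, 0.0309, 0.0123]))
egg (69, array([ 0.4821, -0.2529,  0.0733]), array([ 0.483 , -0.2522,  0.0738]), array([0.0257, 0.0251, 0.0071]))
rack ((511.50396728515625, -226.85546875), (125.86772155761719, 121.65837097167969), 88.31056213378906)
state [[ 9.47406217e-01  3.20033530e-01 -4.88850647e-06]
 [ 3.20033530e-01 -9.47406217e-01 -1.45932588e-05]
 [-9.30173354e-06  1.22612581e-05 -1.00000000e+00]]
```

```bash
python3 -m creep '[{"yaw":6.2,"dz":-1},{"yaw":6.2,"dz":-1},{"yaw":6.26},{"dx":2.5,"dy":-3.13},{"dx":2.5,"dy":-3.13},{"dx":2.5,"dy":-3.13},{"dx":2.5,"dy":-3.13},{"dx":2.5,"dy":-3.13},{"dx":2.5,"dy":-3.13},{"dx":2.5,"dy":-3.13},{"dx":2.5,"dy":-3.13},{"dx":2.5,"dy":-3.13},{"dx":2.5,"dy":-3.13},{"dx":2.5,"dy":-3.13},{"dx":2.5,"dy":-3.13},{"dx":2.5,"dy":-3.13},{"dx":2.5,"dy":-3.13},{"dx":2.4,"dy":-3.13},{}]' 30
cat >> h.py <<'E'
def pose():
    s=state();R=np.array(s["ee_rot"]);print("t",round(s["time"],2),"tcp",np.round(s["tool_pos"],4),"phi",round(np.degrees(np.arctan2(R[1,0],R[0,0])),2),"z",R[:,2].round(4),"gap",round(s["finger_gap"],4),"F",np.round(s["ft_force"],1),"q",np.round(s["q"],2));return np.array(s["tool_pos"]),R
def goto(x,y,z=None,phi=None):
    p,R=pose(); d=R.T@(np.array([x,y,p[2] if z is None else z])-p)*100
    ph=np.degrees(np.arctan2(R[1,0],R[0,0])); print("dx dy dz cm",d.round(2), "" if phi is None else ("yaw %.2f"%(ph-phi)))
E
python3 - <<'E'
from h import *
print(np.array(camera_model("wrist")["T_tool_cam"]).round(3))
pose()
img,d,m,M=cam("wrist");cv2.imwrite("pics/w1.png",img[...,::-1]);W=cloud(d,m,M)
P=W.reshape(-1,3)
q=P[(P[:,2]>.045)&(P[:,2]<.055)&(np.hypot(P[:,0]-.566,P[:,1]+.0985)<.04)]
print(len(q),q.mean(0),(q.max(0)+q.min(0))/2,np.ptp(q,0), cv2.minEnclosingCircle((q[:,:2]*1000).astype(np.float32)))
E
```

```text
[[-0.001 -0.951 -0.309  0.08 ]
 [ 1.    -0.001 -0.001 -0.   ]
 [ 0.    -0.309  0.951 -0.175]
 [ 0.     0.     0.     1.   ]]
t 1.25 tcp [ 0.192  -0.5685  0.1985] phi 18.66 z [-0. -0. -1.] gap 0.0855 F [-0.1 -0.4  1. ] q [-1.3   0.09  1.23 -0.    1.82 -0.06]$[0]: bad value
<stdin>:7: RuntimeWarning: Mean of empty slice.
  ret = um.true_divide(
Traceback (most recent call last):
ValueError: zero-size array to reduction operation maximum which has no identity
```

View pics/w1.png

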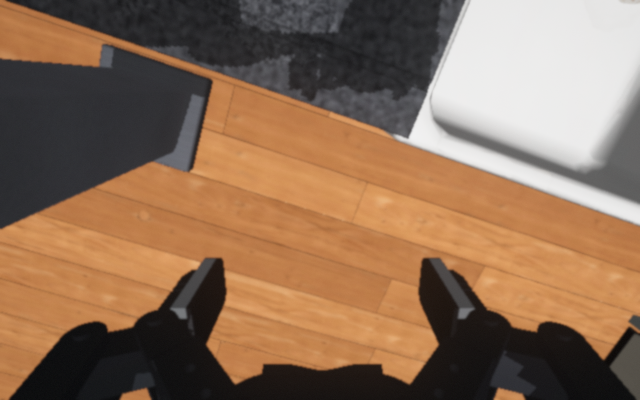

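The call was refused, probably because each row needs all its keys. The picture shows only the start view, with the open fingers over the floor at the bottom and nothing moved.

```bash
python3 -m creep '[{"dx":0,"dy":0,"dz":-1,"yaw":6.2,"grip":8.5},{"dx":0,"dy":0,"dz":-1,"yaw":6.2,"grip":8.5},{"dx":0,"dy":0,"dz":0,"yaw":6.26,"grip":8.5},{"dx":2.5,"dy":-3.13,"dz":0,"yaw":0,"grip":8.5},{"dx":2.5,"dy":-3.13,"dz":0,"yaw":0,"grip":8.5},{"dx":2.5,"dy":-3.13,"dz":0,"yaw":0,"grip":8.5},{"dx":2.5,"dy":-3.13,"dz":0,"yaw":0,"grip":8.5},{"dx":2.5,"dy":-3.13,"dz":0,"yaw":0,"grip":8.5},{"dx":2.5,"dy":-3.13,"dz":0,"yaw":0,"grip":8.5},{"dx":2.5,"dy":-3.13,"dz":0,"yaw":0,"grip":8.5},{"dx":2.5,"dy":-3.13,"dz":0,"yaw":0,"grip":8.5},{"dx":2.5,"dy":-3.13,"dz":0,"yaw":0,"grip":8.5},{"dx":2.5,"dy":-3.13,"dz":0,"yaw":0,"grip":8.5},{"dx":2.5,"dy":-3.13,"dz":0,"yaw":0,"grip":8.5},{"dx":2.5,"dy":-3.13,"dz":0,"yaw":0,"grip":8.5},{"dx":2.5,"dy":-3.13,"dz":0,"yaw":0,"grip":8.5},{"dx":2.5,"dy":-3.13,"dz":0,"yaw":0,"grip":8.5},{"dx":2.4,"dy":-3.13,"dz":0,"yaw":0,"grip":8.5},{"dx":0,"dy":0,"dz":0,"yaw":0,"grip":8.5}]' 30
python3 - <<'E'
from h import *
goto(.566,-.0985,.1,0)
img,d,m,M=cam("wrist");cv2.imwrite("pics/w2.png",img[...,::-1]);W=cloud(d,m,M)
P=W.reshape(-1,3)
q=P[(P[:,2]>.045)&(P[:,2]<.055)&(np.hypot(P[:,0]-.566,P[:,1]+.0985)<.04)]
print(len(q))
if len(q):print(q.mean(0),(q.max(0)+q.min(0))/2,np.ptp(q,0), cv2.minEnclosingCircle((q[:,:2]*1000).astype(np.float32)))
E
```

```text
time: 3.2
tool_pos: [0.5677, -0.095, 0.2175]
ee_rot: [[1.0, 0.005, -0.001], [0.005, -1.0, 0.002], [-0.001, -0.002, -1.0]]
ft_force: [-0.6, -0.4, -0.5]
finger_gap: 0.085
gripper_force: 0.0
t 3.2 tcp [ 0.5677 -0.095   0.2175] phi 0.31 z [-6.0e-04  1.8e-03 -1.0e+00] gap 0.085 F [-0.6 -0.4 -0.5] q [-0.23  0.03  1.26  0.    1.85  1.34]
dx dy dz cm [-0.17  0.37 11.75] yaw 0.31
441
[ 0.5651123  -0.09556217  0.04873398] [ 0.5652599  -0.09546346  0.04804775] [0.04499762 0.04306613 0.00598557] ((565.0599365234375, -95.92938232421875), 22.87604331970215)
```

```bash
python3 -m creep '[{"dx":0,"dy":0.1,"dz":3,"yaw":0,"grip":8.5},{"dx":-0.1,"dy":0,"dz":3,"yaw":0,"grip":8.5},{"dx":0,"dy":0,"dz":3,"yaw":0,"grip":8.5},{"dx":0,"dy":0,"dz":2,"yaw":0,"grip":8.5},{"dx":0,"dy":0,"dz":0,"yaw":0,"grip":8.5},{"dx":0,"dy":0,"dz":0,"yaw":0,"grip":8.5}]'
python3 - <<'E'
from h import *
img,d,m,M=cam("wrist");W=cloud(d,m,M);cv2.imwrite("pics/w2.png",img[...,::-1])
P=W.reshape(-1,3)
q=P[(P[:,2]>.045)&(P[:,2]<.055)&(np.hypot(P[:,0]-.566,P[:,1]+.0985)<.04)]
print(len(q))
if len(q):print(q.mean(0),(q.max(0)+q.min(0))/2,np.ptp(q,0), cv2.minEnclosingCircle((q[:,:2]*1000).astype(np.float32)))
goto(.565,-.0975,.018,0)
E
```

```text
time: 3.85
tool_pos: [0.5647, -0.1007, 0.1091]
ee_rot: [[1.0, -0.001, 0.0], [-0.001, -1.0, -0.0], [0.0, 0.0, -1.0]]
ft_force: [0.1, 0.5, 0.9]
finger_gap: 0.0847
gripper_force: 0.0
920
[ 0.56552579 -0.0957581   0.0487239 ] [ 0.56534746 -0.09583077  0.04835438] [0.04554731 0.04516547 0.00668326] ((565.3472900390625, -95.7303695678711), 23.049304962158203)
t 3.9 tcp [ 0.5653 -0.1007  0.1103] phi -0.04 z [ 2.1e-03 -7.0e-04 -1.0e+00] gap 0.0847 F [ 0.4 -1.  -0. ] q [-0.24  0.02  1.46 -0.    1.66  1.34]
dx dy dz cm [-0.05 -0.33  9.23] yaw -0.04
```

View pics/w2.png

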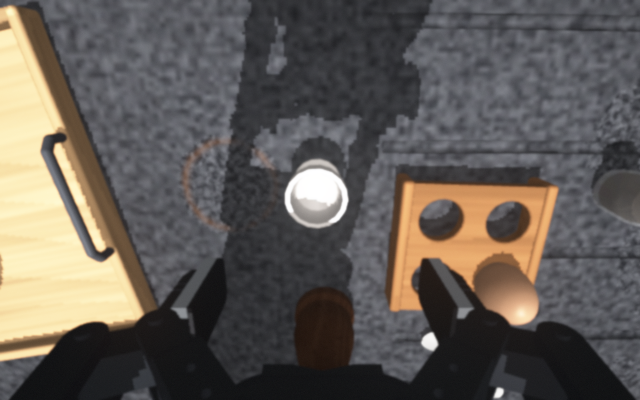

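The wrist view shows the cup at (317,197) between the fingers, about 3–4 mm left of centre. The mill is at (323,325), clear below and behind.

```bash
python3 -m creep '[{"dx":0,"dy":-0.25,"dz":0.5,"yaw":0,"grip":8.5},{"dx":0,"dy":-0.2,"dz":1.5,"yaw":0,"grip":8.5},{"dx":0,"dy":0,"dz":2,"yaw":0,"grip":8.5},{"dx":0,"dy":0,"dz":2,"yaw":0,"grip":8.5},{"dx":0,"dy":0,"dz":2,"yaw":0,"grip":8.5},{"dx":0,"dy":0,"dz":1.2,"yaw":0,"grip":8.5},{"dx":0,"dy":0,"dz":0,"yaw":0,"grip":6},{"dx":0,"dy":0,"dz":0,"yaw":0,"grip":3},{"dx":0,"dy":0,"dz":0,"yaw":0,"grip":3},{"dx":0,"dy":0,"dz":0,"yaw":0,"grip":3},{"dx":0,"dy":0,"dz":0,"yaw":0,"grip":3},{"dx":0,"dy":0,"dz":0,"yaw":0,"grip":3},{"dx":0,"dy":0,"dz":0,"yaw":0,"grip":3},{"dx":0,"dy":0,"dz":0,"yaw":0,"grip":3}]' 30
python3 - <<'E'
from h import *
pose()
E
```

```text
time: 5.3
tool_pos: [0.5652, -0.0955, 0.0168]
ee_rot: [[1.0, 0.0, 0.001], [0.0, -1.0, -0.0], [0.001, 0.0, -1.0]]
ft_force: [-0.3, 0.5, 1.3]
finger_gap: 0.0299
gripper_force: 0.7
t 5.3 tcp [ 0.5652 -0.0955  0.0168] phi 0.01 z [ 5.e-04 -1.e-04 -1.e+00] gap 0.0299 F [-0.3  0.5  1.3] q [-0.23  0.06  1.59 -0.    1.49  1.34]
```

Run:
```python
from h import *
img,d,m,M=cam("wrist");cv2.imwrite("pics/w3.png",img[...,::-1]);W=cloud(d,m,M)
a,d,m,M=cam("scene");cv2.imwrite("pics/s3.png",a[...,::-1])
both=np.vstack([img[100:400,120:520],cv2.resize(a[140:260,300:460],(400,300),interpolation=cv2.INTER_CUBIC)])
cv2.imwrite("pics/b3.png",both[...,::-1]);pose()
```

```text
t 5.4 tcp [ 0.5652 -0.0954  0.0168] phi 0.01 z [ 5.e-04 -1.e-04 -1.e+00] gap 0.03 F [-0.5 -0.   1.9] q [-0.23  0.06  1.59  0.    1.49  1.34]
```

View pics/b3.png

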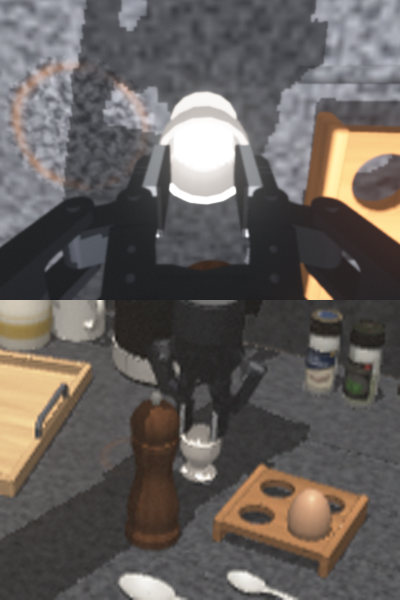

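The cup still stands upright but sits forward of the pads: in the wrist crop it is at (203,150), with the pads at rows 145–235. I'll measure where it is now.

Run:
```python
from h import *
pose()
for c in("wrist","scene","top"):
    img,d,m,M=cam(c);W=cloud(d,m,M)
    for r in trace("egg_cup",c)[:1]:
        q=W[r["mask"]];q=q[~np.isnan(q[:,0])];q=q[(q[:,2]>.044)&(q[:,2]<.056)]
        print(c,round(r["score"],2),len(q),"mid",((np.percentile(q,1,0)+np.percentile(q,99,0))/2).round(4),np.ptp(q,0).round(3),"z",np.percentile(q[:,2],[5,50,95]).round(3), cv2.minEnclosingCircle((q[:,:2]*1000).astype(np.float32)))
# finger heights from wrist
img,d,m,M=cam("wrist");W=cloud(d,m,M)
for v in range(240,320,10): print(v,[tuple(W[v,u].round(3)) for u in(276,286,360,370)])
```

```text
t 5.4 tcp [ 0.5652 -0.0954  0.0168] phi 0.01 z [ 5.e-04 -1.e-04 -1.e+00] gap 0.03 F [-0.5 -0.   1.9] q [-0.23  0.06  1.59  0.    1.49  1.34]
wrist 0.94 1682 mid [ 0.5656 -0.0954  0.0475] [0.046 0.042 0.01 ] z [0.045 0.049 0.05 ] ((565.4666748046875, -95.749267578125), 23.267004013061523)
scene 0.68 41 mid [ 0.5628 -0.1005  0.0473] [0.046 0.041 0.006] z [0.044 0.047 0.05 ] ((563.712890625, -99.15373992919922), 24.080612182617188)
240 [(np.float64(0.553), np.float64(-0.066), np.float64(-0.001)), (np.float64(0.577), np.float64(-0.078), np.float64(0.05)), (np.float64(0.577), np.float64(-0.112), np.float64(0.049)), (np.float64(0.553), np.float64(-0.125), np.float64(-0.001))]
250 [(np.float64(0.576), np.float64(-0.075), np.float64(0.058)), (np.float64(0.577), np.float64(-0.079), np.float64(0.059)), (np.float64(0.576), np.float64(-0.111), np.float64(0.058)), (np.float64(nan), np.float64(nan), np.float64(nan))]
260 [(np.float64(0.576), np.float64(-0.076), np.float64(0.067)), (np.float64(0.576), np.float64(-0.08), np.float64(0.068)), (np.float64(0.577), np.float64(-0.11), np.float64(0.068)), 
[... 574 characters left out ...]
float64(-0.078), np.float64(0.086)), (np.float64(0.565), np.float64(-0.08), np.float64(0.072)), (np.float64(0.569), np.float64(-0.11), np.float64(0.077)), (np.float64(0.575), np.float64(-0.112), np.float64(0.087))]
300 [(np.float64(0.572), np.float64(-0.078), np.float64(0.088)), (np.float64(0.561), np.float64(-0.08), np.float64(0.073)), (np.float64(0.565), np.float64(-0.11), np.float64(0.079)), (np.float64(0.572), np.float64(-0.112), np.float64(0.088))]
310 [(np.float64(0.568), np.float64(-0.078), np.float64(0.089)), (np.float64(0.558), np.float64(-0.08), np.float64(0.075)), (np.float64(0.561), np.float64(-0.11), np.float64(0.079)), (np.float64(0.571), np.float64(-0.111), np.float64(0.093))]
```

Run:
```python
from h import *
img,d,m,M=cam("wrist");W=cloud(d,m,M)
np.set_printoptions(linewidth=200,suppress=True)
print("z mm");print((W[226:262:2,266:300:2,2]*1000).round(0))
print("x mm");print((W[226:262:4,266:300:2,0]*1000).round(0))
cv2.imwrite("pics/w4.png",cv2.resize(img[210:330,240:400],(800,600),interpolation=cv2.INTER_NEAREST)[...,::-1])
```

```text
z mm
[[ 1. -1. -0. -1.  0. -0. -1. -1. -1. -1. 35. 38. 41. 45. 48. 48. 49.]
 [-0. -0. -1. -0. -0. -0. -1. -1.  0. -1. 39. 43. 45. 48. 49. 49. 50.]
 [-1. -1. -1. -0. -0.  0.  0. -1. -2. -1. 43. 45. 47. 50. 50. 49. 49.]
 [-0. -0. -0. -1. -1.  0. -1. -1. -1. 40. 45. 48. 49. 49. 49. 48. 29.]
 [-0. -0. -1. -0.  0. -0. -1. -1. -1. 46. 48. 49. 50. 49. 50. 30. 29.]
 [-1. -0.  0.  0. -1. -0. -1. -2. 39. 47. 49. 49. 51. 49. 32. 30. 30.]
 [-0.  0.  0.  0. -0. -1. -1. -0. 44. 50. 49. 51. 50. 33. 30. 29. 29.]
 [ 1. -1. -2. -1. -1.  0. -2. 36. 48. 49. 49. 50. 34. 32. 31. 29. 29.]
 [ 0. -1. -0. -0. -0. -1. -2. 42. 49. 50. 49. 50. 35. 31. 30. 30. 30.]
 [ 1.  0. -1.  0. -0. -1.  0. 48. 49. 49. 50. 36. 35. 32. 31. 30. 30.]
 [ 0. -1.  1.  2. -1. 55. 54. 55. 55. 55. 54. 56. 50. 33. 31. 30. 29.]
 [ 0.  0. -1. -1. 56. 56. 56. 57. 56. 57. 57. 56. 52. 32. 31. 30. 30.]
 [-1. -0. -2. -0. 59. 58. 58. 58. 58. 60. 58. 59. 51. 31. 31. 30. 30.]
 [-1.  0.  1. -0. 61. 60. 60. 61. 60. 61. 60. 61. 51. 32. 31. 29. 30.]
 [ 0.  0. -1. 63. 62. 62. 63. 62. 62. 62. 63. 59. 50. 34. 32. 31. 30.]
 [57. 56. 57. 65. 64. 64. 64. 
[... 281 characters left out ...]
0. 560. 560. 560. 560. 560. 560. 560. 559. 560. 579. 580. 581. 582. 582. 582. 582.]
 [557. 557. 557. 557. 558. 557. 557. 557. 557. 578. 579. 580. 580. 580. 580. 571. 571.]
 [555. 555. 555. 555. 555. 554. 554. 555. 576. 578. 578. 579. 578. 570. 569. 568. 568.]
 [552. 551. 552. 552. 552. 552. 551. 572. 576. 576. 576. 576. 569. 567. 567. 566. 566.]
 [549. 549. 550. 550. 549. 577. 576. 576. 576. 577. 576. 577. 574. 565. 565. 564. 564.]
 [546. 546. 546. 546. 576. 576. 576. 576. 576. 577. 576. 577. 572. 563. 562. 562. 562.]
 [544. 544. 543. 577. 576. 576. 577. 576. 576. 576. 577. 575. 570. 561. 560. 560. 559.]
 [572. 572. 573. 577. 576. 577. 576. 576. 577. 576. 577. 574. 569. 559. 558. 557. 558.]]
```

View pics/w4.png

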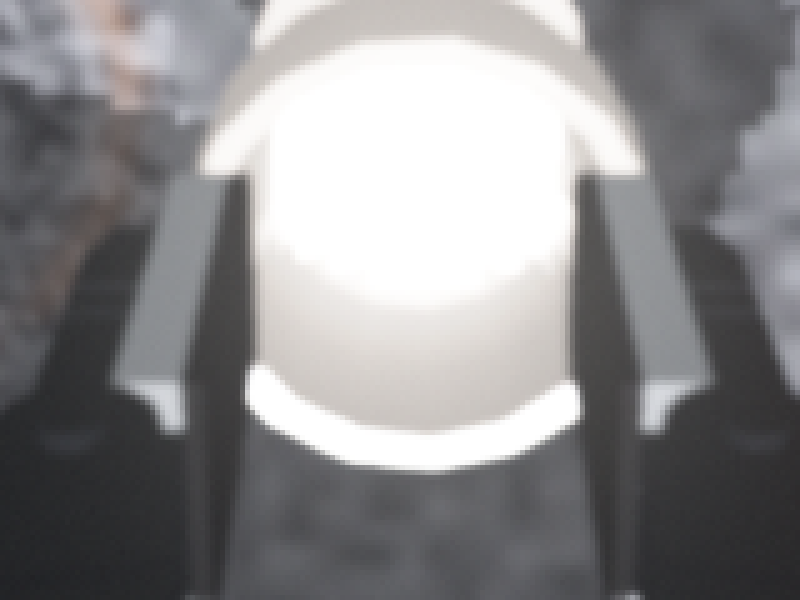

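The fingers stand on top of the cup, with their tips at z≈0.052 although the TCP reads 0.017. That means the tips are well behind where I expected. I'll rise and check the tip position against the opening in free air.

```bash
cat > tips.py <<'E'
from h import *
p,R=pose()
img,d,m,M=cam("wrist");W=cloud(d,m,M)
T=(W-p)@R  # tool coords
sel=(abs(T[...,0])<.02)&(abs(T[...,1])<.065)&(T[...,2]>-.09)&(T[...,2]<.03)&(W[...,2]>p[2]-.02)
for s in(1,-1):
    q=T[sel&(T[...,1]*s>0)]; 
    if len(q): t=q[q[:,2]>np.percentile(q[:,2],99)-.003]; print("side",s,len(q),"tip tool z max",np.percentile(q[:,2],99.5).round(4),"tip xyz",np.median(t,0).round(4),"inner y",np.percentile(t[:,1]*s,3).round(4),"x",np.percentile(t[:,0],[2,98]).round(4))
E
python3 -m creep '[{"dx":0,"dy":0,"dz":-3,"yaw":0,"grip":3},{"dx":0,"dy":0,"dz":-3,"yaw":0,"grip":3},{"dx":0,"dy":0,"dz":-2,"yaw":0,"grip":3},{"dx":0,"dy":0,"dz":0,"yaw":0,"grip":3},{"dx":0,"dy":0,"dz":0,"yaw":0,"grip":3},{"dx":0,"dy":0,"dz":0,"yaw":0,"grip":3}]'
python3 tips.py
python3 -m creep '[{"dx":0,"dy":0,"dz":0,"yaw":0,"grip":0},{"dx":0,"dy":0,"dz":0,"yaw":0,"grip":0},{"dx":0,"dy":0,"dz":0,"yaw":0,"grip":0},{"dx":0,"dy":0,"dz":0,"yaw":0,"grip":0},{"dx":0,"dy":0,"dz":0,"yaw":0,"grip":0}]'
python3 tips.py
python3 -m creep '[{"dx":0,"dy":0,"dz":0,"yaw":0,"grip":6},{"dx":0,"dy":0,"dz":0,"yaw":0,"grip":6},{"dx":0,"dy":0,"dz":0,"yaw":0,"grip":6},{"dx":0,"dy":0,"dz":0,"yaw":0,"grip":6},{"dx":0,"dy":0,"dz":0,"yaw":0,"grip":6},{"dx":0,"dy":0,"dz":0,"yaw":0,"grip":6}]'
python3 tips.py
python3 - <<'E'
from h import *
img,d,m,M=cam("wrist");W=cloud(d,m,M)
P=W.reshape(-1,3);q=P[(P[:,2]>.045)&(P[:,2]<.055)&(np.hypot(P[:,0]-.566,P[:,1]+.0985)<.04)]
print(cv2.minEnclosingCircle((q[:,:2]*1000).astype(np.float32)))
E
```

```text
time: 6.4
tool_pos: [0.5641, -0.0952, 0.0943]
ee_rot: [[1.0, 0.0, -0.003], [0.0, -1.0, 0.001], [-0.003, -0.001, -1.0]]
ft_force: [-0.2, -0.1, -0.5]
finger_gap: 0.0299
gripper_force: 0.0
t 6.4 tcp [ 0.5641 -0.0952  0.0943] phi 0.01 z [-3.1e-03  7.0e-04 -1.0e+00] gap 0.0299 F [-0.2 -0.1 -0.5] q [-0.23  0.02  1.48  0.    1.64  1.34]
side 1 6639 tip tool z max -0.0361 tip xyz [ 0.0073  0.0141 -0.0383] inner y 0.014 x [-0.0096  0.0118]
side -1 6639 tip tool z max -0.0357 tip xyz [ 0.0076 -0.0156 -0.0383] inner y 0.0154 x [-0.0094  0.0117]
time: 6.95
tool_pos: [0.565, -0.0954, 0.0965]
ee_rot: [[1.0, 0.0, 0.0], [0.0, -1.0, 0.0], [0.0, -0.0, -1.0]]
ft_force: [0.9, -0.1, 0.3]
finger_gap: -0.0003
gripper_force: 0.0
t 6.95 tcp [ 0.565  -0.0954  0.0965] phi 0.01 z [ 0.  0. -1.] gap -0.0003 F [ 0.9 -0.1  0.3] q [-0.23  0.02  1.48  0.    1.64  1.34]
side 1 5792 tip tool z max -0.0378 tip xyz [ 0.011   0.0044 -0.0396] inner y 0.0002 x [0.0069 0.0119]
side -1 6056 tip tool z max -0.0372 tip xyz [ 0.0111 -0.0051 -0.0393] inner y 0.0003 x [0.0069 0.0117]
time: 7.6
tool_pos: [0.565, -0.0954, 0.0965]
ee_rot: [[1.0, 0.0, 0.0], [0.0, -1.0, 0.0], [0.0, -0.0, -1.0]]
ft_force: [0.6, 0.2, 0.2]
finger_gap: 0.0602
gripper_force: 0.0
t 7.6 tcp [ 0.565  -0.0954  0.0965] phi 0.01 z [ 0.  0. -1.] gap 0.0602 F [0.6 0.2 0.2] q [-0.23  0.02  1.48  0.    1.64  1.34]
side 1 4938 tip tool z max -0.0385 tip xyz [ 0.0021  0.0291 -0.0409] inner y 0.0289 x [-0.0094  0.0114]
side -1 4920 tip tool z max -0.0384 tip xyz [ 0.0032 -0.0306 -0.0408] inner y 0.0304 x [-0.0092  0.0114]
((565.2554321289062, -95.4953842163086), 23.104475021362305)
```

By the depth pictures the tips sit 37 mm behind the reported TCP at every opening, and the scene view agrees, so I'll use that as the tool offset. The cup hasn't moved. Now to grip it deeper.

```bash
python3 -m creep '[{"dx":0,"dy":0,"dz":1,"yaw":0,"grip":7.5},{"dx":0,"dy":0,"dz":2,"yaw":0,"grip":7.5},{"dx":0,"dy":0,"dz":2,"yaw":0,"grip":7.5},{"dx":0,"dy":0,"dz":2,"yaw":0,"grip":7.5},{"dx":0,"dy":0,"dz":1.5,"yaw":0,"grip":7.5},{"dx":0,"dy":0,"dz":1.3,"yaw":0,"grip":7.5},{"dx":0,"dy":0,"dz":1,"yaw":0,"grip":7.5},{"dx":0,"dy":0,"dz":0,"yaw":0,"grip":3.5},{"dx":0,"dy":0,"dz":0,"yaw":0,"grip":3.5},{"dx":0,"dy":0,"dz":0,"yaw":0,"grip":3.5},{"dx":0,"dy":0,"dz":0,"yaw":0,"grip":3.5},{"dx":0,"dy":0,"dz":0,"yaw":0,"grip":3.5},{"dx":0,"dy":0,"dz":0,"yaw":0,"grip":3.5}]' 30
python3 - <<'E'
from h import *
pose()
img,d,m,M=cam("wrist");W=cloud(d,m,M)
P=W.reshape(-1,3);q=P[(P[:,2]>.045)&(P[:,2]<.053)&(np.hypot(P[:,0]-.566,P[:,1]+.0985)<.024)]
print(q.mean(0),((q.max(0)+q.min(0))/2).round(4),np.ptp(q,0))
E
```

```text
time: 9.0
tool_pos: [0.5654, -0.0955, -0.0109]
ee_rot: [[1.0, 0.0, 0.001], [0.0, -1.0, -0.0], [0.001, 0.0, -1.0]]
ft_force: [0.1, 0.7, 2.1]
finger_gap: 0.0469
gripper_force: 31.0
t 9.0 tcp [ 0.5654 -0.0955 -0.0109] phi 0.01 z [ 1.1e-03 -3.0e-04 -1.0e+00] gap 0.0469 F [0.1 0.7 2.1] q [-0.23  0.08  1.62 -0.    1.44  1.34]
[ 0.5661985  -0.09955659  0.04836755] [ 0.5658 -0.0973  0.049 ] [0.04588969 0.04546593 0.00791395]
```

```bash
python3 -m creep '[{"dx":0,"dy":0,"dz":-1,"yaw":0,"grip":3.5},{"dx":0,"dy":0,"dz":-2,"yaw":0,"grip":3.5},{"dx":0,"dy":0,"dz":-3,"yaw":0,"grip":3.5},{"dx":0,"dy":0,"dz":-3,"yaw":0,"grip":3.5},{"dx":-0.5,"dy":-2,"dz":0,"yaw":0,"grip":3.5},{"dx":-0.6,"dy":-3.4,"dz":0,"yaw":0,"grip":3.5},{"dx":-0.6,"dy":-3.4,"dz":0,"yaw":0,"grip":3.5},{"dx":-0.6,"dy":-3.4,"dz":0,"yaw":0,"grip":3.5},{"dx":-0.6,"dy":-3.4,"dz":0,"yaw":0,"grip":3.5},{"dx":-0.6,"dy":-3.4,"dz":0,"yaw":0,"grip":3.5},{"dx":-0.6,"dy":-3.4,"dz":0,"yaw":0,"grip":3.5},{"dx":-0.6,"dy":-3.4,"dz":0,"yaw":0,"grip":3.5},{"dx":-0.6,"dy":-3.4,"dz":0,"yaw":0,"grip":3.5},{"dx":-0.6,"dy":-3.4,"dz":0,"yaw":0,"grip":3.5},{"dx":-0.6,"dy":-3,"dz":0,"yaw":0,"grip":3.5},{"dx":-0.9,"dy":-1.25,"dz":0,"yaw":0,"grip":3.5},{"dx":0,"dy":0,"dz":0,"yaw":0,"grip":3.5},{"dx":0,"dy":0,"dz":0,"yaw":0,"grip":3.5},{"dx":0,"dy":0,"dz":0,"yaw":0,"grip":3.5}]'
cat > plate.py <<'E'
from h import *
from scipy.optimize import least_squares
def circ(q,r=None):
    f=lambda p:np.hypot(q[:,0]-p[0],q[:,1]-p[1])-(p[2] if r is None else r)
    return least_squares(f,[*q[:,:2].mean(0),.07],loss="soft_l1",f_scale=.001).x.round(4)
def cupplate(c,ztop):
    img,d,m,M=cam(c);W=cloud(d,m,M)
    k=trace("plate",c); mk=k[0]["mask"]; q=W[mk];q=q[~np.isnan(q[:,0])]; q=q[(q[:,2]<.026)&(q[:,2]>.012)]
    # outer boundary: farthest points per angle
    c0=np.array([.4976,.273]);a=np.arctan2(q[:,1]-c0[1],q[:,0]-c0[0]);r=np.hypot(*(q[:,:2]-c0).T)
    b=(a/(2*np.pi)*72).astype(int)
    e=np.array([q[b==i][np.argmax(r[b==i])] for i in np.unique(b)]); e=e[np.hypot(*(e[:,:2]-c0).T)>.066]
    print(c,k[0]["score"],len(e),"plate r75",circ(e,.075),"free",circ(e),"zmed",np.median(q[:,2]))
    P=W.reshape(-1,3);p0=np.array([.4976,.273]); u=P[(P[:,2]>ztop-.005)&(P[:,2]<ztop+.004)&(np.hypot(*(P[:,:2]-p0).T)<.024)]
    if len(u): print(c,"cup",len(u),((u.max(0)+u.min(0))/2).round(4),np.ptp(u,0).round(3),np.percentile(u[:,2],90))
    return img
E
python3 - <<'E'
from plate import *
pose();img=cupplate("wrist",.14);cv2.imwrite("pics/w5.png",img[...,::-1]);cupplate("top",.14)
E
```

```text
time: 10.95
tool_pos: [0.4913, 0.2719, 0.0787]
ee_rot: [[1.0, -0.001, 0.0], [-0.001, -1.0, -0.0], [0.0, 0.0, -1.0]]
ft_force: [-0.1, 0.3, -0.2]
finger_gap: 0.0469
gripper_force: 31.1
t 10.95 tcp [0.4913 0.2719 0.0787] phi -0.06 z [ 3.e-04 -5.e-04 -1.e+00] gap 0.0469 F [-0.1  0.3 -0.2] q [ 0.45 -0.    1.54 -0.    1.61  2.02]
wrist 0.91 56 plate r75 [0.4969 0.2754 0.07  ] free [0.4975 0.2754 0.0743] zmed 0.015066169837719412
wrist cup 2386 [0.4943 0.2728 0.1395] [0.041 0.047 0.009] 0.13938272879345565
top 0.9 48 plate r75 [0.4976 0.2742 0.07  ] free [0.4976 0.273  0.073 ] zmed 0.016430360903979868
top cup 1 [0.4813 0.289  0.1384] [0. 0. 0.] 0.13836396126612982
```

View pics/w5.png

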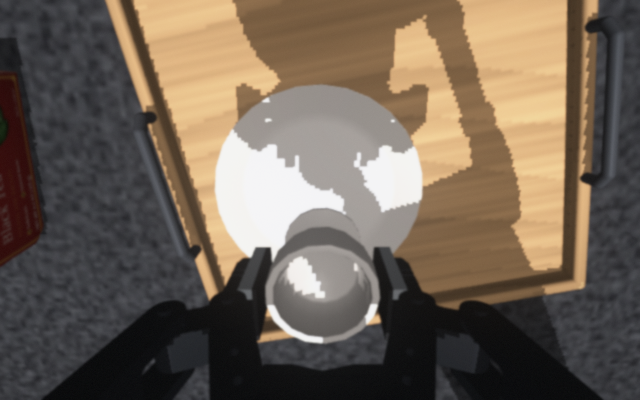

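The cup is held at (320,295), upright and slightly near the robot, with the plate beyond it centred at about (0.497, 0.2745). I'll shift, lower and release it.

```bash
python3 -m creep '[{"dx":0.3,"dy":-0.1,"dz":1,"yaw":0,"grip":3.5},{"dx":0.28,"dy":-0.15,"dz":2,"yaw":0,"grip":3.5},{"dx":0,"dy":0,"dz":2,"yaw":0,"grip":3.5},{"dx":0,"dy":0,"dz":1.2,"yaw":0,"grip":3.5},{"dx":0,"dy":0,"dz":0.6,"yaw":0,"grip":3.5},{"dx":0,"dy":0,"dz":0.5,"yaw":0,"grip":3.5},{"dx":0,"dy":0,"dz":0.2,"yaw":0,"grip":3.5},{"dx":0,"dy":0,"dz":0.15,"yaw":0,"grip":3.5},{"dx":0,"dy":0,"dz":0,"yaw":0,"grip":3.5}]'
python3 -m creep '[{"dx":0,"dy":0,"dz":0,"yaw":0,"grip":5},{"dx":0,"dy":0,"dz":0,"yaw":0,"grip":6},{"dx":0,"dy":0,"dz":0,"yaw":0,"grip":7},{"dx":0,"dy":0,"dz":0,"yaw":0,"grip":7},{"dx":0,"dy":0,"dz":-1,"yaw":0,"grip":7},{"dx":0,"dy":0,"dz":-3,"yaw":0,"grip":7},{"dx":0,"dy":0,"dz":-3,"yaw":0,"grip":7},{"dx":0,"dy":0,"dz":-3,"yaw":0,"grip":7},{"dx":-2,"dy":0,"dz":-2,"yaw":0,"grip":7},{"dx":0,"dy":0,"dz":0,"yaw":0,"grip":7},{"dx":0,"dy":0,"dz":0,"yaw":0,"grip":7}]'
python3 - <<'E'
from plate import *
pose();img=cupplate("wrist",.0625);cupplate("top",.0625)
E
```

```text
time: 12.05
tool_pos: [0.497, 0.2758, 0.0025]
ee_rot: [[1.0, 0.0, 0.001], [0.0, -1.0, 0.0], [0.001, -0.0, -1.0]]
ft_force: [0.3, 0.1, -1.0]
finger_gap: 0.0471
gripper_force: 31.1
time: 13.15
tool_pos: [0.4771, 0.2758, 0.1227]
ee_rot: [[1.0, 0.001, 0.002], [0.001, -1.0, 0.001], [0.002, -0.001, -1.0]]
ft_force: [-0.3, -0.3, -0.6]
finger_gap: 0.0701
gripper_force: 0.0
t 13.15 tcp [0.4771 0.2758 0.1227] phi 0.03 z [ 1.8e-03  7.0e-04 -1.0e+00] gap 0.0701 F [-0.3 -0.3 -0.6] q [ 0.46 -0.04  1.5  -0.    1.68  2.03]
wrist 0.55 71 plate r75 [0.4972 0.2754 0.07  ] free [0.4972 0.2753 0.0741] zmed 0.015755992210989445
wrist cup 829 [0.4971 0.2755 0.0608] [0.046 0.042 0.007] 0.06282275496324004
top 0.67 40 plate r75 [0.4968 0.2752 0.07  ] free [0.4982 0.2712 0.0715] zmed 0.01592034112084595
top cup 38 [0.4954 0.2707 0.0613] [0.04  0.036 0.007] 0.06398187746304278
```

The cup is at (0.497, 0.2755) and the plate at (0.497, 0.2754), so it is centred. Next is the egg, routed past the mill.

```bash
python3 -m creep '[{"dx":2,"dy":1,"dz":-2,"yaw":0,"grip":7.5},{"dx":2,"dy":3,"dz":-2,"yaw":0,"grip":7.5},{"dx":0.5,"dy":3.6,"dz":0,"yaw":0,"grip":7.5},{"dx":0.5,"dy":3.6,"dz":0,"yaw":0,"grip":7.5},{"dx":0,"dy":3.6,"dz":0,"yaw":0,"grip":7.5},{"dx":0,"dy":3.6,"dz":0,"yaw":0,"grip":7.5},{"dx":0,"dy":3.6,"dz":0,"yaw":0,"grip":7.5},{"dx":0,"dy":3.6,"dz":0,"yaw":0,"grip":7.5},{"dx":0,"dy":3.6,"dz":0,"yaw":0,"grip":7.5},{"dx":0,"dy":3.6,"dz":0,"yaw":0,"grip":7.5},{"dx":0,"dy":3.6,"dz":0,"yaw":0,"grip":7.5},{"dx":0,"dy":3.6,"dz":0,"yaw":0,"grip":7.5},{"dx":0,"dy":3.6,"dz":0,"yaw":0,"grip":7.5},{"dx":-1,"dy":3.6,"dz":0,"yaw":0,"grip":7.5},{"dx":-2,"dy":3.6,"dz":0,"yaw":0,"grip":7.5},{"dx":-2,"dy":2.2,"dz":1.5,"yaw":0,"grip":7.5},{"dx":0,"dy":0,"dz":1.5,"yaw":0,"grip":7.5},{"dx":0,"dy":0,"dz":1,"yaw":0,"grip":7.5},{"dx":0,"dy":0,"dz":0,"yaw":0,"grip":7.5},{"dx":0,"dy":0,"dz":0,"yaw":0,"grip":7.5}]'
cat > egg.py <<'E'
from h import *
from scipy.optimize import least_squares
def egg(x,y,z0,c="wrist"):  # z0 world z of blunt end; fit half-egg upper surface
    img,d,m,M=cam(c);W=cloud(d,m,M)
    mk=trace("egg",c)[0]["mask"] if trace("egg",c) else np.ones(d.shape,bool)
    mk=cv2.erode(mk.astype(np.uint8),np.ones((3,3)))>0
    q=W[mk];q=q[~np.isnan(q[:,0])];q=q[(q[:,2]>z0+.022)&(np.hypot(q[:,0]-x,q[:,1]-y)<.05)]
    f=lambda p:np.sqrt(((q[:,0]-p[0])/.022)**2+((q[:,1]-p[1])/.022)**2+((q[:,2]-p[2]-.022)/.036)**2)-1
    r=least_squares(f,[x,y,z0],loss="soft_l1",f_scale=.05);print(c,"egg",len(q),r.x.round(4),abs(r.fun).mean().round(3),"top",np.percentile(q[:,2],99).round(4));return img
E
python3 - <<'E'
from egg import *
pose();img=egg(.482,-.254,.018);cv2.imwrite("pics/w6.png",img[...,::-1]);egg(.482,-.254,.018,"top")
E
```

```text
time: 15.35
tool_pos: [0.4773, -0.2534, 0.1217]
ee_rot: [[1.0, 0.002, -0.001], [0.002, -1.0, 0.001], [-0.001, -0.001, -1.0]]
ft_force: [0.1, 0.6, -0.8]
finger_gap: 0.075
gripper_force: 0.0
t 15.35 tcp [ 0.4773 -0.2534  0.1217] phi 0.1 z [-5.e-04  7.e-04 -1.e+00] gap 0.075 F [ 0.1  0.6 -0.8] q [-0.55 -0.07  1.53  0.    1.68  1.02]
wrist egg 2235 [ 0.4811 -0.2523  0.0166] 0.012 top 0.0748
top egg 50 [ 0.4829 -0.2534  0.0176] 0.03 top 0.0732
```

View pics/w6.png

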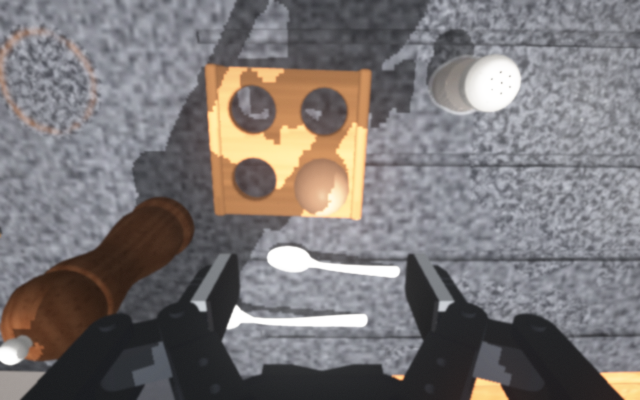

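The egg is at (321,187) in the near-right hole, the mill is well left, and the two spoons are at rows 265 and 320. The fit puts the egg at (0.481, -0.2525).

```bash
python3 -m creep '[{"dx":0.2,"dy":-0.09,"dz":1.5,"yaw":0,"grip":7.5},{"dx":0.2,"dy":0,"dz":2.5,"yaw":0,"grip":7.5},{"dx":0,"dy":0,"dz":2.5,"yaw":0,"grip":7.5},{"dx":0,"dy":0,"dz":2.5,"yaw":0,"grip":7.5},{"dx":0,"dy":0,"dz":1.6,"yaw":0,"grip":7.5},{"dx":0,"dy":0,"dz":1,"yaw":0,"grip":7},{"dx":0,"dy":0,"dz":0.6,"yaw":0,"grip":6.5},{"dx":0,"dy":0,"dz":0.4,"yaw":0,"grip":6},{"dx":0,"dy":0,"dz":0,"yaw":0,"grip":5},{"dx":0,"dy":0,"dz":0,"yaw":0,"grip":3},{"dx":0,"dy":0,"dz":0,"yaw":0,"grip":3},{"dx":0,"dy":0,"dz":0,"yaw":0,"grip":3},{"dx":0,"dy":0,"dz":0,"yaw":0,"grip":3},{"dx":0,"dy":0,"dz":0,"yaw":0,"grip":3},{"dx":0,"dy":0,"dz":0,"yaw":0,"grip":3}]' 30
python3 - <<'E'
from egg import *
pose();egg(.481,-.2525,.018)
E
```

```text
time: 17.15
tool_pos: [0.4813, -0.2531, -0.003]
ee_rot: [[1.0, 0.001, 0.001], [0.001, -1.0, 0.0], [0.001, -0.0, -1.0]]
ft_force: [-1.2, 3.9, 3.7]
finger_gap: 0.0424
gripper_force: 30.4
t 17.15 tcp [ 0.4813 -0.2531 -0.003 ] phi 0.03 z [ 1.2e-03  4.0e-04 -1.0e+00] gap 0.0424 F [-1.2  3.9  3.7] q [-0.55 -0.    1.69  0.    1.46  1.02]
wrist egg 8450 [ 0.4813 -0.2523  0.0163] 0.014 top 0.0745
```

```bash
python3 -m creep '[{"dx":0,"dy":0,"dz":-0.5,"yaw":0,"grip":3},{"dx":0,"dy":0,"dz":-1,"yaw":0,"grip":3},{"dx":0,"dy":0,"dz":-1.5,"yaw":0,"grip":3},{"dx":0,"dy":0,"dz":-2,"yaw":0,"grip":3},{"dx":0,"dy":0,"dz":0,"yaw":0,"grip":3},{"dx":0,"dy":0,"dz":0,"yaw":0,"grip":3}]'
python3 - <<'E'
from egg import *
pose();img=egg(.481,-.2525,.068);cv2.imwrite("pics/w7.png",img[...,::-1])
E
```

```text
time: 17.9
tool_pos: [0.4813, -0.2541, 0.047]
ee_rot: [[1.0, -0.0, 0.002], [-0.0, -1.0, -0.001], [0.002, 0.001, -1.0]]
ft_force: [0.5, -0.6, -0.9]
finger_gap: 0.0424
gripper_force: 30.5
t 17.9 tcp [ 0.4813 -0.2541  0.047 ] phi -0.0 z [ 0.0018 -0.0014 -1.    ] gap 0.0424 F [ 0.5 -0.6 -0.9] q [-0.55 -0.04  1.63 -0.    1.55  1.02]
wrist egg 8414 [ 0.4812 -0.2532  0.0662] 0.013 top 0.1244
```

View pics/w7.png

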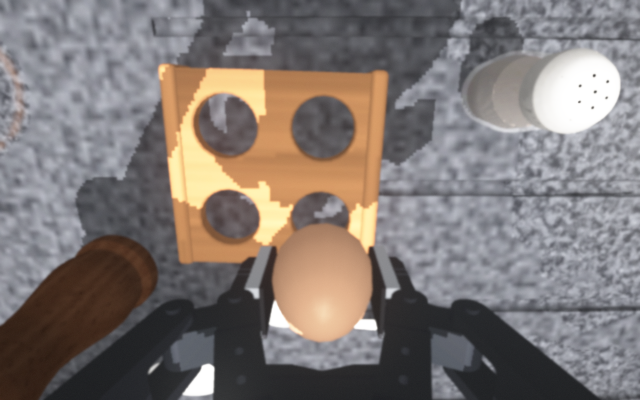

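The egg is gripped upright at (321,285), and its hole below is empty. Carry it over.

```bash
python3 -m creep '[{"dx":1,"dy":0,"dz":-2,"yaw":0,"grip":3},{"dx":2,"dy":-1,"dz":-2.5,"yaw":0,"grip":3},{"dx":1.5,"dy":-2.5,"dz":-1.5,"yaw":0,"grip":3},{"dx":0.5,"dy":-3.3,"dz":0,"yaw":0,"grip":3},{"dx":0,"dy":-3.5,"dz":0,"yaw":0,"grip":3},{"dx":0,"dy":-3.5,"dz":0,"yaw":0,"grip":3},{"dx":0,"dy":-3.5,"dz":0,"yaw":0,"grip":3},{"dx":0,"dy":-3.5,"dz":0,"yaw":0,"grip":3},{"dx":0,"dy":-3.5,"dz":0,"yaw":0,"grip":3},{"dx":0,"dy":-3.5,"dz":0,"yaw":0,"grip":3},{"dx":0,"dy":-3.5,"dz":0,"yaw":0,"grip":3},{"dx":0,"dy":-3.5,"dz":0,"yaw":0,"grip":3},{"dx":0,"dy":-3.5,"dz":0,"yaw":0,"grip":3},{"dx":-0.5,"dy":-3.5,"dz":0,"yaw":0,"grip":3},{"dx":-1,"dy":-3.5,"dz":0,"yaw":0,"grip":3},{"dx":-1,"dy":-3.5,"dz":0,"yaw":0,"grip":3},{"dx":-0.9,"dy":-2.6,"dz":0,"yaw":0,"grip":3},{"dx":0,"dy":-1,"dz":1,"yaw":0,"grip":3},{"dx":0,"dy":0,"dz":1,"yaw":0,"grip":3},{"dx":0,"dy":0,"dz":0,"yaw":0,"grip":3}]'
python3 -m creep '[{"dx":0,"dy":0,"dz":0,"yaw":0,"grip":3},{"dx":0,"dy":0,"dz":0,"yaw":0,"grip":3}]'
python3 - <<'E'
from egg import *
p,R=pose();img=egg(p[0],p[1]+.001,p[2]+.02)
goto(.4971,.2748,.030,0)
img,d,m,M=cam("wrist");W=cloud(d,m,M);P=W.reshape(-1,3);q=P[(P[:,2]>.0575)&(P[:,2]<.067)&(np.hypot(P[:,0]-.497,P[:,1]-.2755)<.026)]
f=q[q[:,0]>.4975]
print(len(q),q.max(0),q.min(0))
E
```

```text
time: 20.05
tool_pos: [0.4957, 0.269, 0.0826]
ee_rot: [[1.0, -0.0, -0.004], [-0.0, -1.0, -0.003], [-0.004, 0.003, -1.0]]
ft_force: [-0.3, 0.3, -1.2]
finger_gap: 0.0424
gripper_force: 30.6
time: 20.25
tool_pos: [0.4973, 0.2694, 0.0861]
ee_rot: [[1.0, -0.002, 0.0], [-0.002, -1.0, -0.0], [0.0, 0.0, -1.0]]
ft_force: [0.2, 1.2, -0.3]
finger_gap: 0.0421
gripper_force: 30.6
t 20.25 tcp [0.4973 0.2694 0.0861] phi -0.09 z [ 2.e-04 -2.e-04 -1.e+00] gap 0.0421 F [ 0.2  1.2 -0.3] q [ 0.44  0.01  1.52 -0.    1.62  2.01]
wrist egg 8589 [0.4972 0.2702 0.1053] 0.014 top 0.1635
t 20.4 tcp [0.4973 0.2699 0.0866] phi -0.06 z [ 9.e-04  4.e-04 -1.e+00] gap 0.0422 F [ 0.2 -0.3 -0.5] q [ 0.44  0.01  1.52 -0.    1.62  2.01]
dx dy dz cm [-0.02 -0.49  5.66] yaw -0.06
818 [0.51986931 0.2988549  0.06389273] [0.48299709 0.25413885 0.05753697]
```

```bash
python3 -m creep '[{"dx":0,"dy":-0.3,"dz":0.5,"yaw":0,"grip":3},{"dx":0,"dy":-0.2,"dz":1.5,"yaw":0,"grip":3},{"dx":0,"dy":0,"dz":1.3,"yaw":0,"grip":3},{"dx":0,"dy":0,"dz":0.8,"yaw":0,"grip":3},{"dx":0,"dy":0,"dz":0.6,"yaw":0,"grip":3},{"dx":0,"dy":0,"dz":0.4,"yaw":0,"grip":3},{"dx":0,"dy":0,"dz":0.2,"yaw":0,"grip":3},{"dx":0,"dy":0,"dz":0.2,"yaw":0,"grip":3},{"dx":0,"dy":0,"dz":0,"yaw":0,"grip":3},{"dx":0,"dy":0,"dz":0,"yaw":0,"grip":3}]'
python3 - <<'E'
from egg import *
p,R=pose();img=egg(p[0],p[1]+.001,p[2]+.02)
E
```

```text
time: 21.45
tool_pos: [0.497, 0.2756, 0.0314]
ee_rot: [[1.0, 0.0, 0.001], [0.0, -1.0, 0.0], [0.001, -0.0, -1.0]]
ft_force: [0.1, -0.4, -0.8]
finger_gap: 0.0422
gripper_force: 30.6
t 21.45 tcp [0.497  0.2756 0.0314] phi 0.0 z [ 7.e-04  3.e-04 -1.e+00] gap 0.0422 F [ 0.1 -0.4 -0.8] q [ 0.45  0.04  1.58 -0.    1.52  2.02]
wrist egg 8627 [0.4969 0.2763 0.0507] 0.014 top 0.1089
```

```bash
python3 -m creep '[{"dx":0,"dy":0.05,"dz":0.1,"yaw":0,"grip":3},{"dx":0,"dy":0,"dz":0,"yaw":0,"grip":3},{"dx":0,"dy":0,"dz":0,"yaw":0,"grip":3}]'
python3 -m creep '[{"dx":0,"dy":0,"dz":0,"yaw":0,"grip":4.4},{"dx":0,"dy":0,"dz":0,"yaw":0,"grip":4.8},{"dx":0,"dy":0,"dz":0,"yaw":0,"grip":5.5},{"dx":0,"dy":0,"dz":0,"yaw":0,"grip":7},{"dx":0,"dy":0,"dz":0,"yaw":0,"grip":7},{"dx":0,"dy":0,"dz":-1,"yaw":0,"grip":7},{"dx":0,"dy":0,"dz":-3,"yaw":0,"grip":7},{"dx":0,"dy":0,"dz":-3,"yaw":0,"grip":7},{"dx":0,"dy":0,"dz":-3,"yaw":0,"grip":7},{"dx":-2,"dy":0,"dz":-2,"yaw":0,"grip":7},{"dx":0,"dy":0,"dz":0,"yaw":0,"grip":7},{"dx":0,"dy":0,"dz":0,"yaw":0,"grip":7}]'
python3 - <<'E'
from egg import *
import plate
p,R=pose();img=egg(.497,.2755,.051);cv2.imwrite("pics/w8.png",img[...,::-1]);plate.cupplate("wrist",.0625)
E
```

```text
time: 21.9
tool_pos: [0.4968, 0.2751, 0.0301]
ee_rot: [[1.0, 0.0, 0.0], [0.0, -1.0, 0.0], [0.0, -0.0, -1.0]]
ft_force: [-0.4, -0.1, 0.4]
finger_gap: 0.0424
gripper_force: 30.6
time: 23.1
tool_pos: [0.4771, 0.2752, 0.1507]
ee_rot: [[1.0, 0.001, 0.002], [0.001, -1.0, 0.001], [0.002, -0.001, -1.0]]
ft_force: [-0.1, -0.1, -0.8]
finger_gap: 0.0697
gripper_force: 0.0
t 23.1 tcp [0.4771 0.2752 0.1507] phi 0.03 z [ 1.9e-03  8.0e-04 -1.0e+00] gap 0.0697 F [-0.1 -0.1 -0.8] q [ 0.46 -0.05  1.46 -0.    1.73  2.03]
wrist egg 2370 [0.4967 0.2768 0.0491] 0.013 top 0.1076
wrist 0.9 71 plate r75 [0.4972 0.2755 0.07  ] free [0.4972 0.2754 0.0742] zmed 0.01581383347911819
wrist cup 178 [0.508  0.2743 0.0607] [0.024 0.041 0.006] 0.06283045658595775
```

View pics/w8.png

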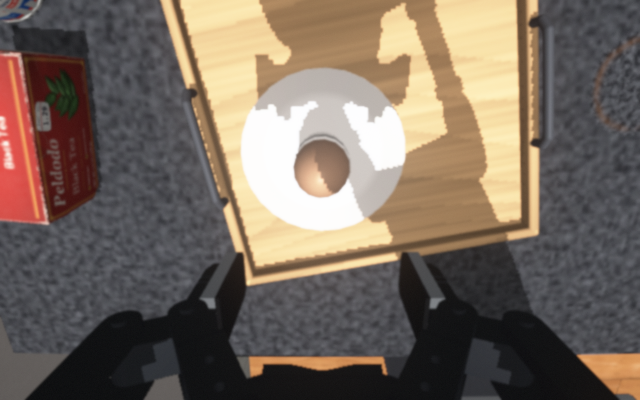

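The egg is seated upright in the cup at (322,167), central on the plate. Now the teaspoon; I'll refine the tray pose from this view first.

```bash
python3 - <<'E'
from h import *
from scipy.optimize import least_squares
img,d,m,M=cam("wrist");W=cloud(d,m,M);P=W.reshape(-1,3);P=P[~np.isnan(P[:,0])]
c0=[.5307,.2331,.1935]
def loc(p,q):
    c,s=np.cos(p[2]),np.sin(p[2]);e=q[:,:2]-p[:2];return np.c_[c*e[:,0]+s*e[:,1],-s*e[:,0]+c*e[:,1]]
R=P[(P[:,2]>.021)&(P[:,2]<.027)];L=loc(c0,R);R=R[(abs(L[:,0])<.152)&(abs(L[:,1])<.157)&((abs(L[:,0])>.128)|(abs(L[:,1])>.133))]
g=lambda p:(lambda L:np.minimum(abs(abs(L[:,0])-.14),abs(abs(L[:,1])-.145)))(loc(p,R))
r=least_squares(g,c0,loss="soft_l1",f_scale=.003);p=r.x;print(len(R),p.round(4),abs(r.fun).mean())
c,s=np.cos(p[2]),np.sin(p[2])
for n,a,b in(("plate",-25,45),("spoon",-25,-83),("salt",92,45)): print(n,(p[0]+(c*a-s*b)/1000).round(4),(p[1]+(s*a+c*b)/1000).round(4))
L=loc(p,R);print("sides",[(len(x),x.min().round(4),x.max().round(4)) for x in(L[L[:,1]<-.13][:,1],L[L[:,1]>.13][:,1],L[L[:,0]<-.125][:,0],L[L[:,0]>.125][:,0]) if len(x)])
E
python3 -m creep '[{"dx":2,"dy":1,"dz":-1,"yaw":0,"grip":5},{"dx":2,"dy":3,"dz":-1,"yaw":0,"grip":5},{"dx":0.5,"dy":3.6,"dz":0,"yaw":0,"grip":5},{"dx":0,"dy":3.6,"dz":0,"yaw":0,"grip":5},{"dx":0,"dy":3.6,"dz":0,"yaw":0,"grip":5},{"dx":0,"dy":3.6,"dz":0,"yaw":0,"grip":5},{"dx":0,"dy":3.6,"dz":0,"yaw":0,"grip":5},{"dx":0,"dy":3.6,"dz":0,"yaw":0,"grip":5},{"dx":0,"dy":3.6,"dz":0,"yaw":0,"grip":5},{"dx":0,"dy":3.6,"dz":0,"yaw":0,"grip":5},{"dx":0,"dy":3.6,"dz":0,"yaw":0,"grip":5},{"dx":0,"dy":3.6,"dz":0,"yaw":0,"grip":5},{"dx":0,"dy":3.6,"dz":0,"yaw":0,"grip":5},{"dx":0,"dy":3.6,"dz":0,"yaw":0,"grip":5},{"dx":0,"dy":3.6,"dz":0,"yaw":0,"grip":5},{"dx":-1,"dy":3.4,"dz":0,"yaw":0,"grip":5},{"dx":-3,"dy":0,"dz":0,"yaw":0,"grip":5},{"dx":-3,"dy":0,"dz":0,"yaw":0,"grip":5},{"dx":-3,"dy":0,"dz":0,"yaw":0,"grip":5},{"dx":-3,"dy":0,"dz":0,"yaw":0,"grip":5}]'
python3 -m creep '[{"dx":0,"dy":0,"dz":1,"yaw":-8,"grip":3.5},{"dx":0,"dy":0,"dz":1,"yaw":-8,"grip":3.5},{"dx":0,"dy":0,"dz":1,"yaw":-8,"grip":3.5},{"dx":0,"dy":0,"dz":1,"yaw":-8,"grip":3.5},{"dx":0,"dy":0,"dz":1,"yaw":-8,"grip":3.5},{"dx":0,"dy":0,"dz":1,"yaw":-8,"grip":3.5},{"dx":0,"dy":0,"dz":0,"yaw":-8,"grip":3.5},{"dx":0,"dy":0,"dz":0,"yaw":-8,"grip":3.5},{"dx":0,"dy":0,"dz":0,"yaw":-8,"grip":3.5},{"dx":0,"dy":0,"dz":0,"yaw":-8,"grip":3.5},{"dx":0,"dy":0,"dz":0,"yaw":0,"grip":3.5},{"dx":0,"dy":0,"dz":0,"yaw":0,"grip":3.5}]'
cat > spoon.py <<'E'
from h import *
def spoon(x,y,z=0,name="wrist",r=.09,lo=.0035):
    img,d,m,M=cam(name);W=cloud(d,m,M)
    k=trace("teaspoon",name);print([ (round(a["score"],2),np.round(a["extent"])) for a in k])
    mk=k[0]["mask"]; q=W[mk];q=q[~np.isnan(q[:,0])];q=q[(q[:,2]<z+.02)&(np.hypot(q[:,0]-x,q[:,1]-y)<r)]
    rect=cv2.minAreaRect((q[:,:2]*1000).astype(np.float32));print("rect",rect,"z",np.percentile(q[:,2],[5,50,95]).round(4))
    c=q[:,:2].mean(0);u=np.linalg.svd(q[:,:2]-c,full_matrices=False)[2][0]
    a=(q[:,:2]-c)@u;mid=c+u*(a.min()+a.max())/2
    b=(q[:,:2]-c)@np.array([-u[1],u[0]])
    w=[np.ptp(b[abs(a-a.min()-t)<.004]) for t in(.02,np.ptp(a)-.02)]
    # axis through end midlines
    e=[]
    for t in(.012,np.ptp(a)-.012):
        s_=abs(a-a.min()-t)<.004; e.append(c+u*(a[s_].mean())+np.array([-u[1],u[0]])*(b[s_].min()+b[s_].max())/2)
    v=e[1]-e[0]
    if w[0]>w[1]: v=-v
    print("len",np.ptp(a).round(4),"mid(ends)",((e[0]+e[1])/2).round(4),"yaw",np.degrees(np.arctan2(v[1],v[0])).round(2),"widths",np.round(w,4))
    return img
E
python3 - <<'E'
from spoon import *
pose();img=spoon(.389,-.2645);cv2.imwrite("pics/w9.png",img[...,::-1])
E
```

```text
7165 [0.5314 0.2361 0.1925] 0.0023323126504083587
plate 0.4983 0.2754
spoon 0.5228 0.1498
salt 0.6131 0.2978
sides [(2447, np.float64(-0.1497), np.float64(-0.13)), (2647, np.float64(0.13), np.float64(0.1499)), (2498, np.float64(-0.1461), np.float64(-0.125))]
time: 25.4
tool_pos: [0.3905, -0.2671, 0.1691]
ee_rot: [[1.0, -0.0, -0.001], [-0.0, -1.0, 0.001], [-0.001, -0.001, -1.0]]
ft_force: [0.0, -0.2, 0.6]
finger_gap: 0.05
gripper_force: 0.0
time: 26.6
tool_pos: [0.3917, -0.267, 0.1096]
ee_rot: [[0.177, 0.984, -0.001], [0.984, -0.177, 0.0], [0.0, -0.001, -1.0]]
ft_force: [0.3, -0.5, -0.8]
finger_gap: 0.0352
gripper_force: 0.0
t 26.6 tcp [ 0.3917 -0.267   0.1096] phi 79.78 z [-6.e-04  4.e-04 -1.e+00] gap 0.0352 F [ 0.3 -0.5 -0.8] q [-0.67 -0.25  1.71 -0.    1.68 -0.49]
[(0.98, array([318., 175.,  30., 143.]))]
rect ((390.1031188964844, -264.697509765625), (130.01010131835938, 25.877830505371094), 81.08775329589844) z [-0.0003  0.0043  0.0094]
len 0.13 mid(ends) [ 0.391  -0.2649] yaw 81.88 widths [0.0259 0.01  ]
```

View pics/w9.png

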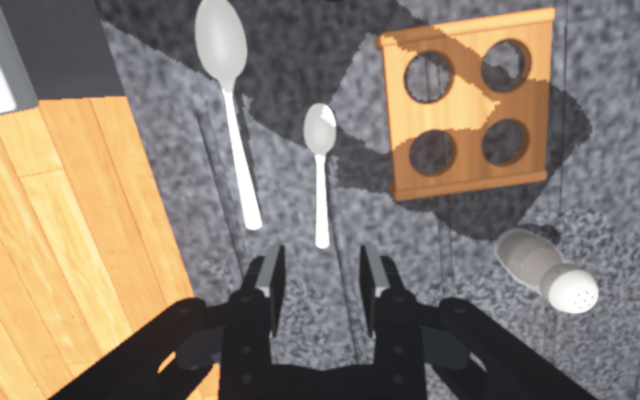

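The teaspoon lies vertically in view at (319,175), bowl up at (320,130). The dessert spoon is 80 px to its left, clear of a 35 mm opening.

```bash
python3 -m creep '[{"dx":0.2,"dy":-0.16,"dz":1.5,"yaw":-1.7,"grip":3.5},{"dx":0,"dy":0,"dz":2.5,"yaw":0,"grip":3.5},{"dx":0,"dy":0,"dz":2.5,"yaw":0,"grip":3.5},{"dx":0,"dy":0,"dz":2.5,"yaw":0,"grip":3.5},{"dx":0,"dy":0,"dz":2,"yaw":0,"grip":3.5},{"dx":0,"dy":0,"dz":1.5,"yaw":0,"grip":3.5},{"dx":0,"dy":0,"dz":1,"yaw":0,"grip":3.5},{"dx":0,"dy":0,"dz":0.5,"yaw":0,"grip":3.5},{"dx":0,"dy":0,"dz":0,"yaw":0,"grip":3.5},{"dx":0,"dy":0,"dz":0,"yaw":0,"grip":3.5}]'
python3 - <<'E'
from h import *
p,R=pose()
img,d,m,M=cam("wrist");W=cloud(d,m,M);T=(W-p)@R
for s in(1,-1):
    q=W[(abs(T[...,0])<.012)&(T[...,1]*s>.013)&(T[...,1]*s<.024)&(W[...,2]>-.003)&(T[...,0]>.008)]
    print(s,len(q),np.percentile(q[:,2],[1,5,20]).round(4) if len(q) else "")
E
```

```text
time: 27.7
tool_pos: [0.3911, -0.2652, -0.0292]
ee_rot: [[0.144, 0.99, 0.001], [0.99, -0.144, -0.001], [-0.001, 0.001, -1.0]]
ft_force: [-0.1, 0.1, 0.4]
finger_gap: 0.0351
gripper_force: 0.0
t 27.7 tcp [ 0.3911 -0.2652 -0.0292] phi 81.71 z [ 1.1e-03 -9.0e-04 -1.0e+00] gap 0.0351 F [-0.1  0.1  0.4] q [-0.67 -0.18  1.9   0.    1.42 -0.52]
1 1024 [-0.0018 -0.0012  0.0086]
-1 1052 [-0.0018 -0.0013  0.0085]
```

```bash
python3 -m creep '[{"dx":0,"dy":0,"dz":0.25,"yaw":0,"grip":3.5},{"dx":0,"dy":0,"dz":0.15,"yaw":0,"grip":3.5},{"dx":0,"dy":0,"dz":0,"yaw":0,"grip":2.5},{"dx":0,"dy":0,"dz":0,"yaw":0,"grip":1},{"dx":0,"dy":0,"dz":0,"yaw":0,"grip":1},{"dx":0,"dy":0,"dz":0,"yaw":0,"grip":1},{"dx":0,"dy":0,"dz":0,"yaw":0,"grip":1},{"dx":0,"dy":0,"dz":0,"yaw":0,"grip":1}]' 30
python3 -m creep '[{"dx":0,"dy":0,"dz":-0.5,"yaw":0,"grip":1},{"dx":0,"dy":0,"dz":-1,"yaw":0,"grip":1},{"dx":0,"dy":0,"dz":-2,"yaw":0,"grip":1},{"dx":0,"dy":0,"dz":-2,"yaw":0,"grip":1},{"dx":0,"dy":0,"dz":0,"yaw":0,"grip":1},{"dx":0,"dy":0,"dz":0,"yaw":0,"grip":1}]'
python3 - <<'E'
from spoon import *
p,R=pose();img=spoon(p[0],p[1],.055);cv2.imwrite("pics/w10.png",img[...,::-1])
E
```

```text
time: 28.55
tool_pos: [0.3911, -0.2655, -0.0325]
ee_rot: [[0.144, 0.99, 0.001], [0.99, -0.144, -0.002], [-0.001, 0.001, -1.0]]
ft_force: [-1.9, 0.4, 6.5]
finger_gap: 0.0189
gripper_force: 30.3
time: 29.15
tool_pos: [0.3909, -0.265, 0.0213]
ee_rot: [[0.144, 0.99, 0.001], [0.99, -0.144, -0.001], [-0.001, 0.001, -1.0]]
ft_force: [-0.1, 0.5, -0.0]
finger_gap: 0.0184
gripper_force: 29.2
t 29.15 tcp [ 0.3909 -0.265   0.0213] phi 81.71 z [ 9.e-04 -7.e-04 -1.e+00] gap 0.0184 F [-0.1  0.5 -0. ] q [-0.67 -0.22  1.85  0.    1.52 -0.52]
[(0.57, array([321., 247.,  62., 244.]))]
rect ((390.2470703125, -263.3840637207031), (127.3272705078125, 34.44048309326172), 73.90259552001953) z [0.0543 0.058  0.0632]
len 0.1283 mid(ends) [ 0.3912 -0.2638] yaw 80.95 widths [0.0257 0.0089]
```

View pics/w10.png

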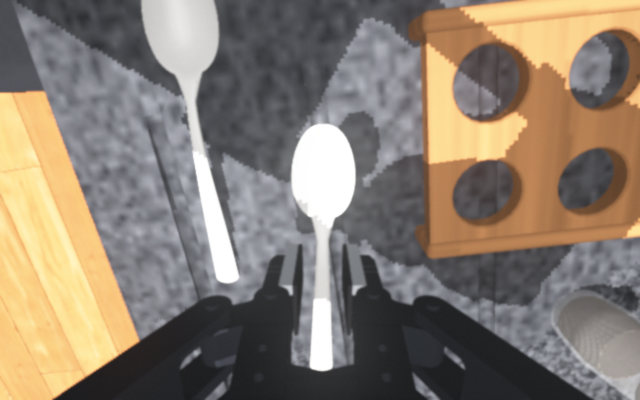

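The spoon is gripped level across its middle, bowl ahead at (323,172). I'll lift it, turn it to the tray's yaw (phi 11°), then travel.

```bash
python3 -m creep '[{"dx":0,"dy":0,"dz":-2,"yaw":4,"grip":1},{"dx":0,"dy":0,"dz":-2,"yaw":7.5,"grip":1},{"dx":0,"dy":0,"dz":-2,"yaw":7.5,"grip":1},{"dx":0,"dy":0,"dz":-2,"yaw":7.5,"grip":1},{"dx":0,"dy":0,"dz":-1,"yaw":7.5,"grip":1},{"dx":0,"dy":0,"dz":0,"yaw":7.5,"grip":1},{"dx":0,"dy":0,"dz":0,"yaw":7.5,"grip":1},{"dx":0,"dy":0,"dz":0,"yaw":7.5,"grip":1},{"dx":0,"dy":0,"dz":0,"yaw":7.5,"grip":1},{"dx":0,"dy":0,"dz":0,"yaw":6.7,"grip":1},{"dx":2.5,"dy":0.48,"dz":0,"yaw":0,"grip":1},{"dx":3,"dy":0.58,"dz":0,"yaw":0,"grip":1},{"dx":3,"dy":0.58,"dz":0,"yaw":0,"grip":1},{"dx":3,"dy":0.58,"dz":0,"yaw":0,"grip":1},{"dx":3,"dy":0.65,"dz":0,"yaw":0,"grip":1},{"dx":0,"dy":0,"dz":0,"yaw":0,"grip":1}]'
python3 -m creep '[{"dx":0.4,"dy":-2,"dz":0,"yaw":0,"grip":1},{"dx":0.5,"dy":-3.5,"dz":0,"yaw":0,"grip":1},{"dx":0.5,"dy":-3.5,"dz":0,"yaw":0,"grip":1},{"dx":0.5,"dy":-3.5,"dz":0,"yaw":0,"grip":1},{"dx":0.5,"dy":-3.5,"dz":0,"yaw":0,"grip":1},{"dx":0.5,"dy":-3.5,"dz":0,"yaw":0,"grip":1},{"dx":0.5,"dy":-3.5,"dz":0,"yaw":0,"grip":1},{"dx":0.5,"dy":-3.5,"dz":0,"yaw":0,"grip":1},{"dx":0.5,"dy":-3.5,"dz":0,"yaw":0,"grip":1},{"dx":0.5,"dy":-3.5,"dz":0,"yaw":0,"grip":1},{"dx":0.5,"dy":-3.5,"dz":0,"yaw":0,"grip":1},{"dx":0.5,"dy":-3,"dz":0,"yaw":0,"grip":1},{"dx":0,"dy":-1,"dz":2,"yaw":0,"grip":1},{"dx":0,"dy":0,"dz":2,"yaw":0,"grip":1},{"dx":0,"dy":0,"dz":0,"yaw":0,"grip":1},{"dx":0,"dy":0,"dz":0,"yaw":0,"grip":1},{"dx":0,"dy":0,"dz":0,"yaw":0,"grip":1}]'
python3 - <<'E'
from spoon import *
p,R=pose();img=spoon(p[0],p[1],p[2]+.034);goto(.521,.1498,-.0245,11.03)
E
```

```text
time: 30.85
tool_pos: [0.5401, -0.2643, 0.1077]
ee_rot: [[0.981, 0.193, -0.003], [0.193, -0.981, 0.003], [-0.003, -0.003, -1.0]]
ft_force: [0.0, -0.1, -0.7]
finger_gap: 0.0184
gripper_force: 29.3
time: 32.55
tool_pos: [0.5184, 0.148, 0.0721]
ee_rot: [[0.982, 0.19, 0.001], [0.19, -0.982, 0.0], [0.001, 0.0, -1.0]]
ft_force: [0.4, 0.0, -0.2]
finger_gap: 0.019
gripper_force: 29.3
t 32.55 tcp [0.5184 0.148  0.0721] phi 10.96 z [ 1.3e-03  2.0e-04 -1.0e+00] gap 0.019 F [ 0.4  0.  -0.2] q [ 0.22 -0.06  1.61 -0.    1.59  1.59]
[(0.75, array([323., 247.,  60., 241.])), (0.35, array([142., 188., 211., 204.]))]
rect ((506.24761962890625, 146.34750366210938), (154.57786560058594, 45.82049560546875), 9.243494987487793) z [0.105  0.1089 0.114 ]
len 0.1547 mid(ends) [0.5045 0.1491] yaw 7.84 widths [0.0258 0.    ]
t 32.65 tcp [0.5187 0.1481 0.0723] phi 10.96 z [ 2.e-03  4.e-04 -1.e+00] gap 0.0186 F [ 0.1 -0.7 -0.6] q [ 0.22 -0.06  1.61 -0.    1.59  1.59]
dx dy dz cm [ 0.24 -0.12  9.68] yaw -0.07
```

```bash
python3 -m creep '[{"dx":0.12,"dy":-0.12,"dz":1.5,"yaw":0,"grip":1},{"dx":0.12,"dy":0,"dz":2.5,"yaw":0,"grip":1},{"dx":0,"dy":0,"dz":2.2,"yaw":0,"grip":1},{"dx":0,"dy":0,"dz":1.4,"yaw":0,"grip":1},{"dx":0,"dy":0,"dz":0.9,"yaw":0,"grip":1},{"dx":0,"dy":0,"dz":0.6,"yaw":0,"grip":1},{"dx":0,"dy":0,"dz":0.3,"yaw":0,"grip":1},{"dx":0,"dy":0,"dz":0.15,"yaw":0,"grip":1},{"dx":0,"dy":0,"dz":0,"yaw":0,"grip":1},{"dx":0,"dy":0,"dz":0,"yaw":0,"grip":1}]'
python3 - <<'E'
from h import *
pose()
E
```

```text
time: 33.65
tool_pos: [0.5206, 0.1502, -0.0238]
ee_rot: [[0.982, 0.191, 0.001], [0.191, -0.982, 0.0], [0.001, -0.0, -1.0]]
ft_force: [0.6, 0.5, 0.0]
finger_gap: 0.0188
gripper_force: 29.3
t 33.65 tcp [ 0.5206  0.1502 -0.0238] phi 11.0 z [ 1.2e-03  3.0e-04 -1.0e+00] gap 0.0188 F [0.6 0.5 0. ] q [0.22 0.01 1.71 0.   1.42 1.6 ]
```

```bash
python3 -m creep '[{"dx":0,"dy":0,"dz":0.06,"yaw":0,"grip":1},{"dx":0,"dy":0,"dz":0,"yaw":0,"grip":1},{"dx":0,"dy":0,"dz":0,"yaw":0,"grip":2.2},{"dx":0,"dy":0,"dz":0,"yaw":0,"grip":3},{"dx":0,"dy":0,"dz":0,"yaw":0,"grip":3.5},{"dx":0,"dy":0,"dz":0,"yaw":0,"grip":3.5},{"dx":0,"dy":0,"dz":-1,"yaw":0,"grip":3.5},{"dx":0,"dy":0,"dz":-3,"yaw":0,"grip":3.5},{"dx":0,"dy":0,"dz":-3,"yaw":0,"grip":3.5},{"dx":0,"dy":0,"dz":-3,"yaw":0,"grip":3.5},{"dx":-1.5,"dy":0,"dz":-3,"yaw":0,"grip":3.5},{"dx":-1.5,"dy":0,"dz":-3,"yaw":0,"grip":3.5},{"dx":0,"dy":0,"dz":0,"yaw":0,"grip":3.5},{"dx":0,"dy":0,"dz":0,"yaw":0,"grip":3.5}]'
python3 - <<'E'
from spoon import *
from scipy.optimize import least_squares
pose();img=spoon(.522,.15,.008);cv2.imwrite("pics/w11.png",img[...,::-1])
img,d,m,M=cam("wrist");W=cloud(d,m,M);P=W.reshape(-1,3);P=P[~np.isnan(P[:,0])]
c0=[.5314,.2361,.1925]
def loc(p,q):
    c,s=np.cos(p[2]),np.sin(p[2]);e=q[:,:2]-p[:2];return np.c_[c*e[:,0]+s*e[:,1],-s*e[:,0]+c*e[:,1]]
R=P[(P[:,2]>.021)&(P[:,2]<.027)];L=loc(c0,R);R=R[(abs(L[:,0])<.152)&(abs(L[:,1])<.157)&((abs(L[:,0])>.128)|(abs(L[:,1])>.133))]
g=lambda p:(lambda L:np.minimum(abs(abs(L[:,0])-.14),abs(abs(L[:,1])-.145)))(loc(p,R))
r=least_squares(g,c0,loss="soft_l1",f_scale=.003);p=r.x;print(len(R),p.round(4));L=loc(p,R)
print([(len(x),np.percentile(x,[2,50,98]).round(4)) for x in(L[L[:,1]<-.13][:,1],L[L[:,1]>.13][:,1],L[L[:,0]<-.125][:,0],L[L[:,0]>.125][:,0]) if len(x)])
c,s=np.cos(p[2]),np.sin(p[2])
for n,a,b in(("plate",-25,45),("spoon",-25,-83),("salt",92,45)): print(n,(p[0]+(c*a-s*b)/1000).round(4),(p[1]+(s*a+c*b)/1000).round(4))
E
```

```text
time: 35.05
tool_pos: [0.4912, 0.1445, 0.1364]
ee_rot: [[0.982, 0.191, 0.003], [0.191, -0.982, 0.001], [0.003, -0.0, -1.0]]
ft_force: [-0.2, -0.2, -0.6]
finger_gap: 0.0351
gripper_force: 0.0
t 35.05 tcp [0.4912 0.1445 0.1364] phi 11.01 z [ 3.e-03  7.e-04 -1.e+00] gap 0.0351 F [-0.2 -0.2 -0.6] q [ 0.22 -0.15  1.58  0.    1.71  1.6 ]
[(0.97, array([322., 139.,  28., 143.])), (0.47, array([621., 235.,  38.,  86.])), (0.29, array([215., 133., 402., 266.]))]
rect ((521.1422119140625, 149.36375427246094), (129.5760955810547, 26.014102935791016), 13.46164608001709) z [0.0086 0.0123 0.0175]
len 0.1297 mid(ends) [0.5205 0.1512] yaw 10.75 widths [0.0258 0.0093]
6890 [0.5317 0.2361 0.1916]
[(2069, array([-0.1487, -0.1431, -0.1399])), (2938, array([0.1375, 0.1433, 0.149 ])), (2213, array([-0.1447, -0.1395, -0.1272]))]
plate 0.4986 0.2755
spoon 0.523 0.1498
salt 0.6134 0.2978
```

View pics/w11.png

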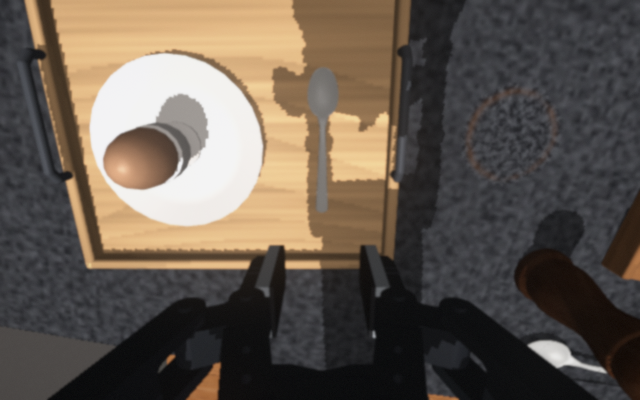

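The spoon lies on the tray at (322,140), parallel to the right rim, measured at (0.521, 0.150) with yaw 10.8–11°. The egg and cup are undisturbed. Now the salt.

```bash
python3 -m creep '[{"dx":2,"dy":1,"dz":-1,"yaw":0,"grip":7},{"dx":2,"dy":2.5,"dz":-1,"yaw":0,"grip":7},{"dx":0,"dy":3.5,"dz":0,"yaw":0,"grip":7},{"dx":-0.5,"dy":3.6,"dz":0,"yaw":0,"grip":7},{"dx":-0.6,"dy":3.6,"dz":0,"yaw":0,"grip":7},{"dx":-0.6,"dy":3.6,"dz":0,"yaw":0,"grip":7},{"dx":-0.6,"dy":3.6,"dz":0,"yaw":0,"grip":7},{"dx":-0.6,"dy":3.6,"dz":0,"yaw":0,"grip":7},{"dx":-0.6,"dy":3.6,"dz":0,"yaw":0,"grip":7},{"dx":-0.6,"dy":3.6,"dz":0,"yaw":0,"grip":7},{"dx":-0.6,"dy":3.6,"dz":0,"yaw":0,"grip":7},{"dx":-0.6,"dy":3.6,"dz":0,"yaw":0,"grip":7},{"dx":-0.6,"dy":3.6,"dz":0,"yaw":0,"grip":7},{"dx":-0.7,"dy":3.6,"dz":0,"yaw":0,"grip":7},{"dx":-0.7,"dy":2.7,"dz":0,"yaw":0,"grip":7},{"dx":0,"dy":1.4,"dz":1,"yaw":0,"grip":7},{"dx":0,"dy":0,"dz":1,"yaw":0,"grip":7},{"dx":0,"dy":0,"dz":0,"yaw":0,"grip":7},{"dx":0,"dy":0,"dz":0,"yaw":0,"grip":7}]' 35
cat > salt.py <<'E'
from h import *
from scipy.optimize import least_squares
def salt(x,y,z0,c="wrist"):
    img,d,m,M=cam(c);W=cloud(d,m,M);P=W.reshape(-1,3)
    q=P[(P[:,2]>z0+.072)&(P[:,2]<z0+.096)&(np.hypot(P[:,0]-x,P[:,1]-y)<.03)]
    b=P[(P[:,2]>z0+.02)&(P[:,2]<z0+.064)&(np.hypot(P[:,0]-x,P[:,1]-y)<.04)]
    print("top",len(q),((np.percentile(q,1,0)+np.percentile(q,99,0))/2).round(4),np.ptp(q,0).round(3),"zmax",np.percentile(q[:,2],99).round(4))
    if len(b)>20: print("body r22",len(b),least_squares(lambda p:np.hypot(b[:,0]-p[0],b[:,1]-p[1])-.022,[x,y],loss="soft_l1",f_scale=.002).x.round(4))
    return img
E
python3 - <<'E'
from salt import *
pose();img=salt(.5595,-.3585,0);cv2.imwrite("pics/w12.png",img[...,::-1]);salt(.5595,-.3585,0,"top");goto(.5595,-.3585,-.0065,11)
E
```

```text
time: 37.1
tool_pos: [0.5552, -0.3578, 0.1337]
ee_rot: [[0.981, 0.193, -0.002], [0.193, -0.981, 0.002], [-0.001, -0.002, -1.0]]
ft_force: [0.3, -0.4, 0.1]
finger_gap: 0.0701
gripper_force: 0.0
t 37.1 tcp [ 0.5552 -0.3578  0.1337] phi 11.1 z [-0.0016  0.0017 -1.    ] gap 0.0701 F [ 0.3 -0.4  0.1] q [-0.62  0.25  1.16  0.    1.73  0.75]
top 1721 [ 0.5601 -0.3583  0.0813] [0.034 0.034 0.018] zmax 0.0888
body r22 794 [ 0.5548 -0.3598]
top 101 [ 0.5593 -0.3535  0.0822] [0.034 0.024 0.02 ] zmax 0.092
body r22 158 [ 0.5601 -0.3628]
t 37.2 tcp [ 0.5556 -0.3583  0.1354] phi 11.11 z [ 6.e-04 -1.e-04 -1.e+00] gap 0.0696 F [-0.3  0.3 -0.3] q [-0.62  0.25  1.16  0.    1.73  0.75]
dx dy dz cm [ 0.37  0.09 14.19] yaw 0.11
```

View pics/w12.png

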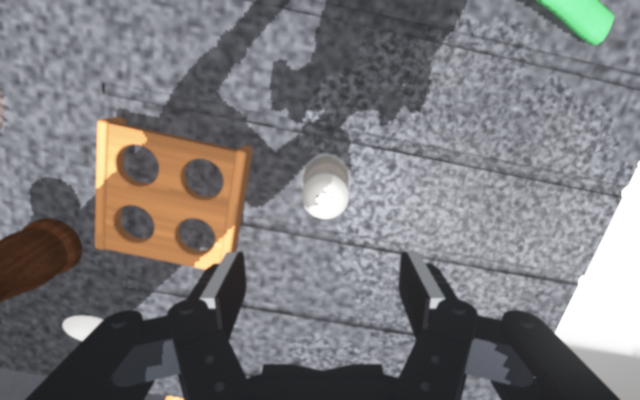

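The salt stands at (326,190), almost centred between the fingers, and the rack edge is clear to its left.

```bash
python3 -m creep '[{"dx":0.2,"dy":0.1,"dz":1.5,"yaw":0,"grip":7},{"dx":0.2,"dy":0,"dz":2.5,"yaw":0,"grip":7},{"dx":0,"dy":0,"dz":2.5,"yaw":0,"grip":7},{"dx":0,"dy":0,"dz":2.5,"yaw":0,"grip":7},{"dx":0,"dy":0,"dz":2.5,"yaw":0,"grip":7},{"dx":0,"dy":0,"dz":1.6,"yaw":0,"grip":7},{"dx":0,"dy":0,"dz":1,"yaw":0,"grip":7},{"dx":0,"dy":0,"dz":0,"yaw":0,"grip":5.5},{"dx":0,"dy":0,"dz":0,"yaw":0,"grip":3},{"dx":0,"dy":0,"dz":0,"yaw":0,"grip":3},{"dx":0,"dy":0,"dz":0,"yaw":0,"grip":3},{"dx":0,"dy":0,"dz":0,"yaw":0,"grip":3},{"dx":0,"dy":0,"dz":0,"yaw":0,"grip":3},{"dx":0,"dy":0,"dz":0,"yaw":0,"grip":3}]' 35
python3 - <<'E'
from salt import *
p,R=pose();salt(p[0],p[1],0)
E
```

```text
time: 38.6
tool_pos: [0.5599, -0.3603, -0.0047]
ee_rot: [[0.982, 0.191, 0.002], [0.191, -0.982, -0.001], [0.002, 0.002, -1.0]]
ft_force: [-0.6, -0.9, 6.3]
finger_gap: 0.0396
gripper_force: 36.0
t 38.6 tcp [ 0.5599 -0.3603 -0.0047] phi 11.0 z [ 0.0019 -0.0014 -1.    ] gap 0.0396 F [-0.6 -0.9  6.3] q [-0.62  0.32  1.34  0.    1.49  0.76]
top 8798 [ 0.5682 -0.3579  0.084 ] [0.031 0.054 0.024] zmax 0.0955
body r22 7796 [ 0.556  -0.3604]
```

```bash
python3 -m creep '[{"dx":0,"dy":0,"dz":-0.5,"yaw":0,"grip":3},{"dx":0,"dy":0,"dz":-1,"yaw":0,"grip":3},{"dx":0,"dy":0,"dz":-2,"yaw":0,"grip":3},{"dx":0,"dy":0,"dz":-1.5,"yaw":0,"grip":3},{"dx":0,"dy":0,"dz":0,"yaw":0,"grip":3},{"dx":0,"dy":0,"dz":0,"yaw":0,"grip":3}]'
python3 - <<'E'
from salt import *
p,R=pose();img,d,m,M=cam("wrist");W=cloud(d,m,M);T=(W-p)@R
q=T[(abs(T[...,0])<.045)&(abs(T[...,1])<.0185)&(T[...,2]<.02)&(T[...,2]>-.12)&(T[...,0]>-.025)]
for lo in np.arange(-.1,.01,.01):
    s=q[(q[:,2]>=lo)&(q[:,2]<lo+.01)]
    if len(s)>10: print(lo.round(2),len(s),np.percentile(s[:,:2],[1,99],0).round(4).tolist())
cv2.imwrite("pics/w13.png",img[...,::-1])
E
```

```text
time: 39.25
tool_pos: [0.5594, -0.36, 0.0443]
ee_rot: [[0.982, 0.191, 0.001], [0.191, -0.982, -0.0], [0.001, 0.001, -1.0]]
ft_force: [0.2, 1.2, -1.9]
finger_gap: 0.0396
gripper_force: 35.4
t 39.25 tcp [ 0.5594 -0.36    0.0443] phi 11.01 z [ 7.e-04 -5.e-04 -1.e+00] gap 0.0396 F [ 0.2  1.2 -1.9] q [-0.62  0.29  1.28  0.    1.57  0.76]
-0.1 2749 [[-0.003, -0.0175], [0.0178, 0.0175]]
-0.09 3830 [[-0.004, -0.0169], [0.0167, 0.0151]]
-0.08 1220 [[0.0059, -0.0163], [0.0171, 0.0144]]
-0.07 1206 [[0.0023, -0.017], [0.0167, 0.0158]]
-0.06 1352 [[0.0025, -0.0178], [0.018, 0.0173]]
-0.05 1128 [[0.005, -0.0182], [0.0193, 0.0181]]
-0.04 789 [[0.0086, -0.018], [0.0202, 0.0181]]
-0.03 344 [[0.0097, -0.0168], [0.0198, 0.0172]]
-0.02 262 [[0.0086, -0.016], [0.0186, 0.0162]]
-0.01 82 [[0.0098, -0.0136], [0.0174, 0.015]]
```

View pics/w13.png

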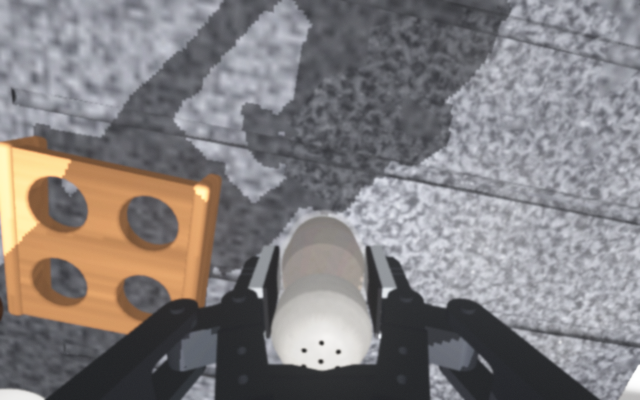

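The salt hangs upright between the pads at (322,290); its body tapers, which explains the 39.6 mm gap. Before the far carry I'll check the heights of things behind the tray.

Run:
```python
from h import *
A=np.concatenate([np.load(f+"W.npy").reshape(-1,3) for f in("topW"[:3],"scene")])
for y in np.arange(-.35,.5,.05):
    q=A[(A[:,1]>y)&(A[:,1]<y+.05)&(A[:,0]>.58)&(A[:,0]<.95)&(A[:,2]>.055)]
    if len(q): print(y.round(2),"xmin",np.percentile(q[:,0],1).round(3),"zmax",q[:,2].max().round(3), "xmin z>.1",(q[q[:,2]>.1][:,0].min().round(3) if (q[:,2]>.1).any() else None))
```

```text
-0.35 xmin 0.884 zmax 0.192 xmin z>.1 0.879
-0.3 xmin 0.823 zmax 0.193 xmin z>.1 0.822
-0.25 xmin 0.79 zmax 0.192 xmin z>.1 0.786
-0.2 xmin 0.795 zmax 0.192 xmin z>.1 0.793
-0.15 xmin 0.799 zmax 0.191 xmin z>.1 0.8
-0.1 xmin 0.823 zmax 0.219 xmin z>.1 0.82
-0.05 xmin 0.739 zmax 0.231 xmin z>.1 0.733
-0.0 xmin 0.719 zmax 0.497 xmin z>.1 0.717
0.05 xmin 0.72 zmax 0.497 xmin z>.1 0.719
0.1 xmin 0.746 zmax 0.494 xmin z>.1 0.745
0.15 xmin 0.778 zmax 0.489 xmin z>.1 0.896
0.2 xmin 0.724 zmax 0.486 xmin z>.1 0.895
0.25 xmin 0.721 zmax 0.483 xmin z>.1 0.895
0.3 xmin 0.797 zmax 0.479 xmin z>.1 0.895
0.35 xmin 0.784 zmax 0.476 xmin z>.1 0.897
0.4 xmin 0.774 zmax 0.473 xmin z>.1 0.773
0.45 xmin 0.774 zmax 0.469 xmin z>.1 0.773
```

```bash
python3 -m creep '[{"dx":0,"dy":0,"dz":-2.5,"yaw":0,"grip":3},{"dx":0,"dy":0,"dz":-2.5,"yaw":0,"grip":3},{"dx":0.5,"dy":-2,"dz":0,"yaw":0,"grip":3},{"dx":0.7,"dy":-3.5,"dz":0,"yaw":0,"grip":3},{"dx":0.7,"dy":-3.5,"dz":0,"yaw":0,"grip":3},{"dx":0.7,"dy":-3.5,"dz":0,"yaw":0,"grip":3},{"dx":0.7,"dy":-3.5,"dz":0,"yaw":0,"grip":3},{"dx":0.7,"dy":-3.5,"dz":0,"yaw":0,"grip":3},{"dx":0.7,"dy":-3.5,"dz":0,"yaw":0,"grip":3},{"dx":0.7,"dy":-3.5,"dz":0,"yaw":0,"grip":3},{"dx":0.7,"dy":-3.5,"dz":0,"yaw":0,"grip":3},{"dx":0.7,"dy":-3.5,"dz":0,"yaw":0,"grip":3},{"dx":0.7,"dy":-3.5,"dz":0,"yaw":0,"grip":3},{"dx":0.7,"dy":-3.5,"dz":0,"yaw":0,"grip":3},{"dx":0.7,"dy":-3.5,"dz":0,"yaw":0,"grip":3},{"dx":0.7,"dy":-3.5,"dz":0,"yaw":0,"grip":3},{"dx":0.7,"dy":-3.5,"dz":0,"yaw":0,"grip":3},{"dx":0.9,"dy":-3.5,"dz":0,"yaw":0,"grip":3},{"dx":0,"dy":-0.4,"dz":0,"yaw":0,"grip":3},{"dx":0,"dy":0,"dz":0,"yaw":0,"grip":3}]'
python3 -m creep '[{"dx":1.5,"dy":-2,"dz":0,"yaw":0,"grip":3},{"dx":2,"dy":-2.6,"dz":0,"yaw":0,"grip":3},{"dx":2,"dy":-2.6,"dz":0,"yaw":0,"grip":3},{"dx":1,"dy":-1.5,"dz":0,"yaw":0,"grip":3},{"dx":0,"dy":0,"dz":0,"yaw":0,"grip":3},{"dx":0,"dy":0,"dz":0,"yaw":0,"grip":3},{"dx":0,"dy":0,"dz":0,"yaw":0,"grip":3}]'
python3 - <<'E'
from h import *
goto(.6125,.298,.0033,11)
E
```

```text
time: 41.3
tool_pos: [0.5635, 0.2011, 0.0924]
ee_rot: [[0.981, 0.193, -0.002], [0.193, -0.981, -0.001], [-0.002, 0.001, -1.0]]
ft_force: [0.4, -0.5, -1.3]
finger_gap: 0.04
gripper_force: 35.6
time: 42.0
tool_pos: [0.6115, 0.2965, 0.0937]
ee_rot: [[0.982, 0.189, -0.0], [0.189, -0.982, -0.001], [-0.001, 0.001, -1.0]]
ft_force: [0.3, 0.4, 0.2]
finger_gap: 0.0399
gripper_force: 35.6
t 42.0 tcp [0.6115 0.2965 0.0937] phi 10.92 z [-4.e-04 -8.e-04 -1.e+00] gap 0.0399 F [0.3 0.4 0.2] q [ 0.4   0.31  1.17 -0.    1.66  1.78]
dx dy dz cm [ 0.13 -0.14  9.04] yaw -0.08
```

```bash
python3 -m creep '[{"dx":0.13,"dy":-0.14,"dz":1.5,"yaw":0,"grip":3},{"dx":0,"dy":0,"dz":2.2,"yaw":0,"grip":3},{"dx":0,"dy":0,"dz":2,"yaw":0,"grip":3},{"dx":0,"dy":0,"dz":1.5,"yaw":0,"grip":3},{"dx":0,"dy":0,"dz":0.9,"yaw":0,"grip":3},{"dx":0,"dy":0,"dz":0.5,"yaw":0,"grip":3},{"dx":0,"dy":0,"dz":0.25,"yaw":0,"grip":3},{"dx":0,"dy":0,"dz":0.15,"yaw":0,"grip":3},{"dx":0,"dy":0,"dz":0,"yaw":0,"grip":3},{"dx":0,"dy":0,"dz":0,"yaw":0,"grip":3}]'
python3 -m creep '[{"dx":0,"dy":0,"dz":0,"yaw":0,"grip":4.4},{"dx":0,"dy":0,"dz":0,"yaw":0,"grip":5},{"dx":0,"dy":0,"dz":0,"yaw":0,"grip":6.5},{"dx":0,"dy":0,"dz":0,"yaw":0,"grip":6.5},{"dx":0,"dy":0,"dz":0,"yaw":0,"grip":6.5},{"dx":0,"dy":0,"dz":-1.5,"yaw":0,"grip":6.5},{"dx":0,"dy":0,"dz":-3,"yaw":0,"grip":6.5},{"dx":0,"dy":0,"dz":-3,"yaw":0,"grip":6.5},{"dx":0,"dy":0,"dz":-3,"yaw":0,"grip":6.5},{"dx":0,"dy":0,"dz":-3,"yaw":0,"grip":6.5},{"dx":-3,"dy":0,"dz":0,"yaw":0,"grip":6.5},{"dx":-3,"dy":0,"dz":0,"yaw":0,"grip":6.5},{"dx":-2,"dy":0,"dz":0,"yaw":0,"grip":6.5},{"dx":0,"dy":0,"dz":0,"yaw":0,"grip":6.5},{"dx":0,"dy":0,"dz":0,"yaw":0,"grip":6.5}]'
python3 - <<'E'
from salt import *
import plate,egg
pose();img=salt(.6125,.298,.008);cv2.imwrite("pics/w14.png",img[...,::-1]);plate.cupplate("wrist",.0625);egg.egg(.497,.2755,.051)
img,d,m,M=cam("wrist");W=cloud(d,m,M);P=W.reshape(-1,3);P=P[~np.isnan(P[:,0])]
p=[.5316,.2361,.192];c,s=np.cos(p[2]),np.sin(p[2]);e=P[:,:2]-p[:2];L=np.c_[c*e[:,0]+s*e[:,1],-s*e[:,0]+c*e[:,1]]
r=(P[:,2]>.021)&(P[:,2]<.027)&(abs(L[:,1])<.12)&(abs(L[:,0]-.14)<.015);print("far rim tray x",r.sum(),np.percentile(L[r,0],[2,50,98]).round(4))
E
```

```text
time: 43.0
tool_pos: [0.613, 0.3001, 0.0047]
ee_rot: [[0.982, 0.191, 0.001], [0.191, -0.982, 0.0], [0.001, -0.0, -1.0]]
ft_force: [0.2, 0.0, 0.4]
finger_gap: 0.0401
gripper_force: 35.6
time: 44.5
tool_pos: [0.5345, 0.2848, 0.1403]
ee_rot: [[0.982, 0.191, 0.002], [0.191, -0.982, 0.001], [0.002, -0.0, -1.0]]
ft_force: [0.1, -0.2, 0.3]
finger_gap: 0.0651
gripper_force: 0.0
t 44.5 tcp [0.5345 0.2848 0.1403] phi 11.02 z [ 2.1e-03  9.0e-04 -1.0e+00] gap 0.0651 F [ 0.1 -0.2  0.3] q [ 0.43  0.1   1.32 -0.    1.72  1.81]
top 2213 [0.6123 0.3013 0.0904] [0.034 0.034 0.015] zmax 0.0967
body r22 249 [0.6131 0.3028]
wrist 0.72 71 plate r75 [0.4971 0.2756 0.07  ] free [0.4971 0.2755 0.074 ] zmed 0.016024115197314198
wrist cup 262 [0.5105 0.2757 0.0619] [0.019 0.042 0.009] 0.06292821660845342
wrist egg 4287 [0.5151 0.2784 0.1106] 0.968 top 0.2533
far rim tray x 3932 [0.134  0.1385 0.1433]
```

View pics/w14.png

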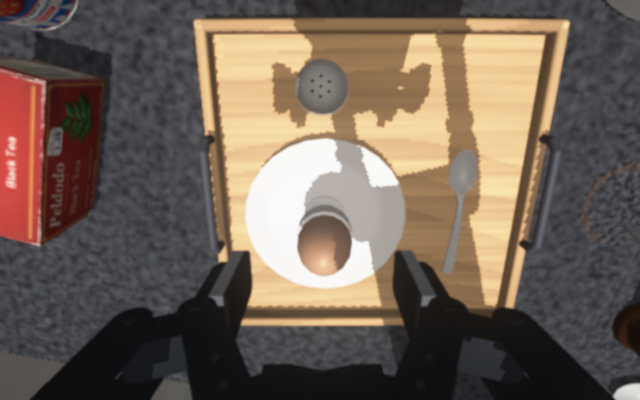

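The salt stands at (322,86) behind the plate, 3.6 mm off its centre line. The cup and egg are at (325,240) and the spoon lies parallel at (460,210). I'll make a last check of the egg and bystanders from the fixed cameras, then hand in.

```bash
python3 -m creep '[{"dx":-1,"dy":3,"dz":-3,"yaw":0,"grip":6.5},{"dx":-2,"dy":4,"dz":-2,"yaw":0,"grip":6.5},{"dx":-2,"dy":4,"dz":0,"yaw":0,"grip":6.5},{"dx":-2,"dy":4,"dz":0,"yaw":0,"grip":6.5},{"dx":-1,"dy":4,"dz":0,"yaw":0,"grip":6.5},{"dx":0,"dy":3,"dz":0,"yaw":0,"grip":6.5},{"dx":0,"dy":0,"dz":0,"yaw":0,"grip":6.5},{"dx":0,"dy":0,"dz":0,"yaw":0,"grip":6.5}]'
python3 - <<'E'
from h import *
pose();W0={c:np.load(c+"W.npy") for c in("top","scene")}
for c in("top","scene"):
    img,d,m,M=cam(c);W=cloud(d,m,M)
    for n in "pepper_mill dessert_spoon egg salt_shaker teaspoon".split():
        for r in trace(n,c)[:1]:
            w=W[r["mask"]];w=w[~np.isnan(w[:,0])];print(c,n,round(r["score"],2),np.round(r["extent"]),np.median(w,0).round(3),"hi",np.percentile(w,98,0).round(3))
E
```

```text
time: 45.6
tool_pos: [0.4977, 0.053, 0.1888]
ee_rot: [[0.982, 0.189, -0.0], [0.189, -0.982, 0.0], [-0.0, -0.001, -1.0]]
ft_force: [0.1, 0.8, -0.6]
finger_gap: 0.0651
gripper_force: 0.0
t 45.6 tcp [0.4977 0.053  0.1888] phi 10.91 z [-3.e-04  5.e-04 -1.e+00] gap 0.0651 F [ 0.1  0.8 -0.6] q [ 0.04 -0.18  1.51  0.    1.81  1.42]
top pepper_mill 0.96 [366. 205.  25.  31.] [ 0.424 -0.096  0.145] hi [ 0.452 -0.077  0.168]
top dessert_spoon 0.84 [404. 242.  74.  18.] [ 0.332 -0.162  0.006] hi [ 0.357 -0.119  0.015]
top egg 0.51 [210. 174.  23.  19.] [0.493 0.269 0.095] hi [0.513 0.307 0.107]
top salt_shaker 0.7 [367. 203.  28.  31.] [ 0.424 -0.097  0.145] hi [ 0.454 -0.078  0.168]
top teaspoon 0.7 [264. 176.   7.  39.] [0.51  0.146 0.013] hi [0.564 0.168 0.019]
scene pepper_mill 0.58 [358. 210.  22.  64.] [ 0.413 -0.111  0.076] hi [ 0.44  -0.085  0.158]
scene dessert_spoon 0.76 [385. 268.  68.  31.] [ 0.332 -0.162  0.004] hi [ 0.351 -0.121  0.011]
scene salt_shaker 0.77 [273. 156.  14.  35.] [0.599 0.289 0.048] hi [0.739 0.397 0.095]
scene teaspoon 0.53 [299. 190.  22.  22.] [0.56  0.154 0.012] hi [0.582 0.168 0.017]
```

```bash
python3 -c "
from station import *
print(close_job())"
```

```text
the job is handed in; nothing more can be done
None
```

The breakfast tray is laid and handed in at about 46 s: the egg stands upright in its cup in the middle of the plate, the teaspoon is within about 2 mm of its place and parallel to the right rim, the salt is behind the plate about 3.6 mm left of its centre line, and the plate, pepper mill and large spoon show no measurable movement.

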